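# Stack the turret spacers on the sampler's spindle

## Task

Thread the three loose spacer rings onto the upright spindle of the vial sampler's turret drive: the largest first, then the middle one, and the smallest on top. Guide each one down by hand until it is fully home, flat on the flange or on the spacer below it, without dropping it down the spindle, and go gently: the spindle is sprung and must never be pushed down by more than 5 mm. Leave everything else where it is.

Things in the scene. Friction and masses are not known exactly. Their poses are not given: they have to be found in the camera images.
- spacer_large: the largest of three plain aluminium spacer rings, outer diameter 52 mm, height 16 mm, bore 15 mm, about 80 g; it lies flat on a 3 mm thick rubber mat (its underside at z = 0.003). Origin on its axis at its underside, z axis up along the bore. The same above and below
- spacer_medium: the middle one of three plain aluminium spacer rings, outer diameter 42 mm, height 14 mm, bore 15 mm, about 50 g; it lies flat on a 3 mm thick rubber mat (its underside at z = 0.003). Origin on its axis at its underside, z axis up along the bore. The same above and below
- spacer_small: the smallest of three plain aluminium spacer rings, outer diameter 32 mm, height 12 mm, bore 15 mm, about 30 g; it lies flat on a 3 mm thick rubber mat (its underside at z = 0.003). Origin on its axis at its underside, z axis up along the bore. The same above and below
- drive: the turret drive, fixed: a white housing 130 mm square, 70 mm high, on a blue foot 150 mm square; on top an 84 mm square aluminium adjusting stage (its top 79 mm above the table) that carries a vertical steel spindle. Origin at the centre of the housing's underside, on the table, z up. Fully home, the large, medium and small spacers' undersides are 100, 116 and 130 mm above it
- drive_seat (a point): point on the drive's own z axis, 100 mm above its origin: the height of the top face of the round flange, 68 mm across, at the spindle's foot (seat of the first spacer). The stage is clamped off centre: the SPINDLE'S axis is anywhere up to 7 mm along the drive's x and up to 7 mm along its y from this point and is not measured: find it by touch or sight
- drive_tip (a point): point on the drive's own z axis at the height of the spindle's tip, 160 mm above its origin (the spindle itself is off to the side, see drive_seat). The spindle is 12 mm thick with a 2.5 mm, 45 degree chamfer: its blunt tip is 7 mm across. Play in a bore 1.5 mm all round. A spacer coming down more than about 3 mm off centre lands on the tip and stays there; slid about under light load, it lets the sprung tip pop up into its bore once over it
- spindle (a joint): how far the sprung spindle (with its flange) is pushed down, in m: 0 when free, more as it is pressed, end stop at 0.010. It begins to give at about 3.5 N and then takes 1.5 N more per mm (less the weight of spacers on it); 0.005 (about 11 N) is its overload limit
- vial_a: bystander: small capped glass vial, 16 mm across, 44 mm tall, standing on the mat among the spacers; origin at the centre of its underside
- vial_b: bystander: a second such vial, 16 mm across, 44 mm tall; origin at the centre of its underside
- nut: bystander: solid brass hexagonal nut without an open hole, 26 mm across flats, 12 mm high, lying flat on the mat; origin at the centre of its underside
- driver: bystander: screwdriver, 170 mm long, lying on the mat; origin under its middle
- bottle: bystander: amber bottle, 60 mm across, 130 mm tall; origin at the centre of its underside
- beaker: bystander: glass beaker, 64 mm across, 75 mm tall; origin at the centre of its underside
Things that resemble listed ones, but are neither listed nor needed, are in the scene too. What is shaped like the spacer_medium but turquoise or yellow is not meant. Leave any blue or pink look-alike of the spacer_large alone.

How it is judged:
By the outcome, as a careful person would: the job done as asked, in the order asked, and still so for the second after the job is handed in, with the robot touching nothing.
It also fails if it takes over 72 s, if anything falls off the work surface, if the arm or the gripper's body presses on something with over 40 N, if the wrist force passes 120 N, or if a joint passes its speed limit or range.

## Robot

A 6-joint arm with a two-finger parallel gripper is mounted at the origin on the work surface. World frame = base frame: x ahead of the robot, y to its left, z up, the work surface at z = 0. Lengths are in m, angles in rad, forces in N, time in s.
With the tool pointing down it reaches from about 0.375 to 0.9 m from the base axis. Payload 3.1 kg.
Tool frame: the origin (TCP) lies on the centre line of the jaws, within the pads' length; the fingertips stand 14 mm ahead of it and the grasp point (between the pads) lies 5 mm behind it; y points along the fingers, z is the direction in which the jaws open and shut, and the axes are right-handed (so a half turn about y gives the same grasp; the last joint's range is limited). The gripper opens to 87 mm and grips with 3 to 60 N. Pads are 19 mm wide; open, the fingers measure 117 mm over their backs; the gripper's body (75 mm by 190 mm) begins 51 mm behind the grasp point.
Start: joints at [-1.407, 0.527, 1.433, -0, 1.181, -0.178], TCP at [0.21, -0.589, 0.205] pointing down, gripper open.
Joint ranges: [-3.08, 3.08], [-0.75, 2.2], [0.22, 2.44], [-1.43, 4.57], [0, 2.65], [-2.85, 2.85]. Speed limits (rad/s): [2.79, 2.79, 3.14, 3.14, 3.14, 3.14].

## Interface

Orientations are given as a unit quaternion [x, y, z, w].
In Python, from rig import robot, vision gives the robot as it stands.
- The arm moves only by the shell command python3 -m crank 'ROWS' [FORCE]. ROWS is JSON, a list of rows, each a list of 7 numbers: the shift along the tool's x, y, z as a fraction of full scale, then the turn, a rotation vector about the tool's x, y, z as a fraction of full scale, then the gripper command: -1 is shut, 1 is fully open, values between are in proportion. In form: [[x, y, z, wx, wy, wz, grip], ...]. A call has 1 to 10 rows; each row is the pose to reach, as a shift and turn from the pose commanded when the call began, along the tool's axes at that moment, turning the shorter way round; what a row does not reach only later rows make up. Full scale, the value 1, is 50 cm for a shift and pi rad for a turn. A row lasts 1/8 s, in which the tool goes at most 62.5 mm and 10.7 degrees, less where a joint would pass 70% of its speed; a pose out of reach is approached as far as the arm can. A call with a number of a shift or a turn outside -1 to 1 is refused whole. A call with a gripper value outside its range is refused whole. The fingers move at their own pace and stop on an object; FORCE is the grip in N (left out, the last holds). Time passes only in rows, so rows that repeat a pose let the fingers close. It gives the time, the measured TCP pose, the force and the opening at its end, in the units of the state.
- robot.get_obs(): the state, without advancing time (a new reading comes with each control period).
- vision.camera(name): name is "scene" or "top" or "wrist"; returns the picture (384x512x3 uint8, blue, green, red); there is no depth.
- vision.camera_info(name): a dict with "vfov" (degrees; the focal length in pixels is half the picture's height over the tangent of half this angle, whatever the lens; pixels are square), "cx", "cy" (the principal point, pixels), "world_from_camera" (4x4, takes a point from camera to world coordinates); the wrist camera has in their place "tool_from_camera" (4x4, takes a point from camera to tool coordinates, whose origin is the TCP and whose axes are the tool frame's). Camera axes: x right, y up, looking along -z (the intrinsics and any distortion apply to the point x, -y, -z); pixel columns grow to the right and rows downward; lengths in m; the calibration is good to about 2 mm. A picture is of the moment at which its call begins: read the wrist's pose just before it. camera_info takes no time and is no camera call.
- robot.hand_in(): hands the job in, once; it reports no verdict.
The state is a dict: "time": time; "q": joint angles; "joint_velocities": joint speeds; "joint_torque": joint torques, N m; "position": TCP position; "tool_rot": TCP orientation; "ft_force": force on the tool from outside, world axes, zero at the start; "moment": the same for the moment, N m; "grip_width": finger opening in m.
Only numpy, scipy, OpenCV 4.12 (cv2) and the standard library are available. Lean on these libraries where they do the work, as an engineer would, in place of code of your own. Each camera call takes 0.05 s, during which the arm holds its last target.

## Working session

There is one attempt and no reset: what is moved stays moved. The work goes in short steps, Python scripts to look and compute and a shell command to move; the robot and the scene stay as the last step left them, time stands still between calls to the robot, and variables do not carry over. Pictures are saved under pics/ and viewed, and the job is handed in when it is done.

```bash
ls; mkdir -p pics; python3 - <<'E'
from rig import robot, vision
import cv2
for n in ("scene","top","wrist"):
    o=robot.get_obs()
    im=vision.camera(n); cv2.imwrite(f"pics/{n}0.png",im)
    i=vision.camera_info(n); print(n,i)
print(o)
E
```

```text
pics
scene {'vfov': 53.14571000032558, 'cx': 252.23574940675977, 'cy': 193.0771607597648, 'world_from_camera': array([[-0.80581662, -0.4774167 ,  0.35033252,  0.88832402],
       [ 0.59209962, -0.64079336,  0.48867361,  0.39009935],
       [-0.00881019,  0.60121307,  0.79904019,  0.91995957],
       [ 0.        ,  0.        ,  0.        ,  1.        ]])}
top {'vfov': 57.87281045000577, 'cx': 257.343569802801, 'cy': 193.41470274517417, 'world_from_camera': array([[ 0.01666346,  0.99066399, -0.13530409,  0.43070213],
       [-0.99985729,  0.01613407, -0.00500824, -0.09025761],
       [-0.00277847,  0.13536824,  0.99079146,  1.01619222],
       [ 0.        ,  0.        ,  0.        ,  1.        ]])}
wrist {'vfov': 67.4093202536991, 'cx': 252.33982509046618, 'cy': 193.1109550408779, 'tool_from_camera': array([[ 8.30059540e-04, -9.51740689e-01, -3.06902218e-01,
        -8.41919247e-02],
       [-1.23707984e-03,  3.06901111e-01, -9.51740604e-01,
        -1.79181847e-01],
       [ 9.99998890e-01,  1.16966392e-03, -9.22633027e-04,
        -7.15384803e-04],
       [ 0.00000000e+00,  0.00000000e+00,  0.00000000e+00,
         1.00000000e+00]])}
{'time': 0.1, 'q': array([-1.40649213e+00,  5.28376275e-01,  1.43376539e+00,  1.31428773e-05,
        1.18138791e+00, -1.78494954e-01]), 'joint_velocities': array([ 0.00077855, -0.00300378, -0.0042639 ,  0.00048257, -0.00166758,
       -0.00058447]), 'joint_torque': array([-5.10397986e-04, -4.40985382e+01, -1.77150589e+01,  6.34156773e-02,
        5.34085685e-02, -3.59435217e-05]), 'position': array([ 0.20999873, -0.58793794,  0.20407042]), 'tool_rot': array([-0.1205943 ,  0.69743029, -0.69606077,  0.12061261]), 'ft_force': array([ 0.05316321,  1.35394807, -0.57810513]), 'moment': array([ 0.038008  ,  0.06314865, -0.02866444]), 'grip_width': 0.0871300691234052}
```

View pics/scene0.png

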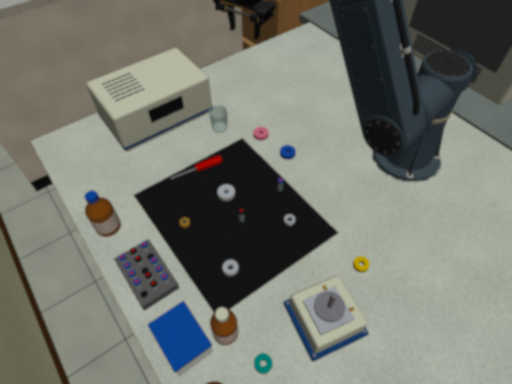

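View pics/top0.png

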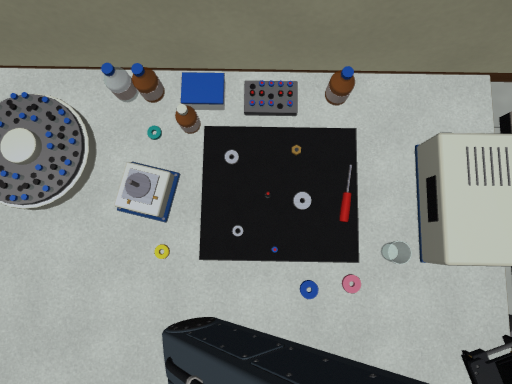

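View pics/wrist0.png

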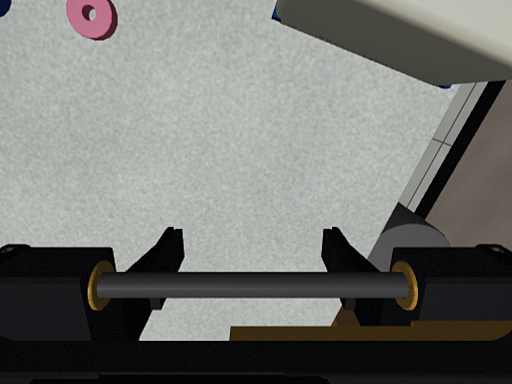

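The top view shows the large ring at about (302,200), medium at (231,157) and small at (238,231). The drive is at (148,190) with the flange near (138,185). The vials are at (267,195) and (275,249). The scene view agrees.

```bash
cat > h.py <<'E'
from rig import robot, vision
import numpy as np, cv2
from scipy.spatial.transform import Rotation as R
def W(name,obs=None):
    i=vision.camera_info(name)
    if name=='wrist':
        T=np.eye(4);T[:3,:3]=R.from_quat(obs['tool_rot']).as_matrix();T[:3,3]=obs['position'];T=T@i['tool_from_camera']
    else: T=i['world_from_camera']
    return T,192/np.tan(np.radians(i['vfov']/2)),i['cx'],i['cy']
def ray(name,u,v,obs=None):
    T,f,cx,cy=W(name,obs)
    d=np.array([(u-cx)/f,-(v-cy)/f,-1.]);return T[:3,3],T[:3,:3]@d
def onz(name,u,v,z,obs=None):
    o,d=ray(name,u,v,obs);return o+d*(z-o[2])/d[2]
def proj(name,p,obs=None):
    T,f,cx,cy=W(name,obs);c=np.linalg.inv(T)@np.r_[p,1];return cx-f*c[0]/c[2],cy+f*c[1]/c[2]
E
python3 - <<'E'
from h import *
top=cv2.imread('pics/top0.png');sc=cv2.imread('pics/scene0.png')
a=cv2.resize(top[145:235,100:190],None,fx=6,fy=6,interpolation=cv2.INTER_CUBIC)
cv2.imwrite('pics/c1.png',a)
cv2.imwrite('pics/c2.png',cv2.resize(sc[270:360,280:370],None,fx=6,fy=6,interpolation=cv2.INTER_CUBIC))
g=cv2.cvtColor(top,cv2.COLOR_BGR2GRAY)
m=np.zeros_like(g);m[129:260,206:356]=(g[129:260,206:356]>70)
n,l,s,c=cv2.connectedComponentsWithStats(m)
zs=.018
for k in range(1,n):
    if s[k,4]>15:
        cn=cv2.findContours((l==k).astype('uint8'),cv2.RETR_EXTERNAL,cv2.CHAIN_APPROX_NONE)[0]
        (x,y),r=cv2.minEnclosingCircle(cn[0]); p=onz('top',x,y,zs);
        print(c[k].round(1),s[k,2:],(round(x,1),round(y,1),round(r,1)),p.round(4), 'diam',2*(r+.5)*.99/370)
E
```

```text
[296.  149.2] [ 9  9 60] (296.0, 149.5, 4.7) [ 0.6997 -0.1971  0.018 ] diam 0.027918484868230047
[231.  156.5] [ 15  14 148] (231.0, 156.5, 7.2) [ 0.6754 -0.0058  0.018 ] diam 0.04098605826094344
[346.8 193.8] [  9  56 114] (347.0, 192.5, 27.8) [ 0.5739 -0.3451  0.018 ] diam 0.1513869787680136
[301.8 200.2] [ 19  18 243] (301.9, 200.3, 9.2) [ 0.549  -0.2144  0.018 ] diam 0.051867948068154826
[237.1 230.4] [12 11 85] (237.2, 230.6, 5.8) [ 0.4587 -0.0295  0.018 ] diam 0.03351184930028142
[274.2 249.1] [ 5  5 19] (274.0, 249.0, 2.2) [ 0.4086 -0.1351  0.018 ] diam 0.01464219583047403
```

View pics/c1.png

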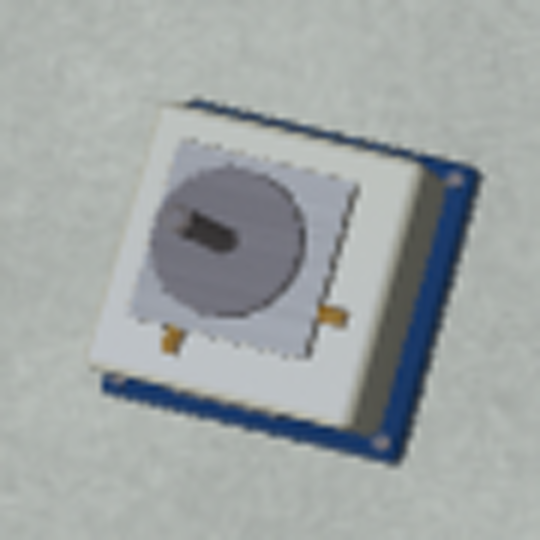

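View pics/c2.png

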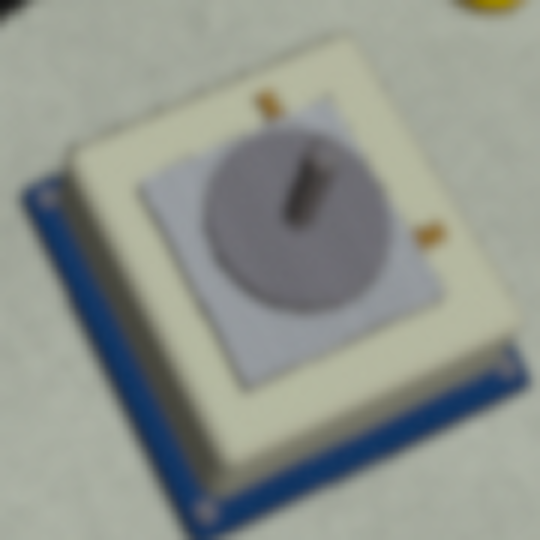

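```bash
python3 - <<'E'
from h import *
o=robot.get_obs();M=R.from_quat(o['tool_rot']).as_matrix();print(M.round(3));print(o['time'])
def tri(a,b):
    (o1,d1),(o2,d2)=a,b
    d1=d1/np.linalg.norm(d1);d2=d2/np.linalg.norm(d2)
    s=np.linalg.lstsq(np.c_[d1,-d2],o2-o1,rcond=None)[0]
    p,q=o1+s[0]*d1,o2+s[1]*d2;return (p+q)/2,np.linalg.norm(p-q)
print(tri(ray('top',130.5,181.3),ray('scene',333.3,296.3)), 'tip')
print(tri(ray('top',137.6,185),ray('scene',329.2,306.3)),'flange')
print(onz('top',130.5,181.3,.16),onz('scene',333.3,296.3,.16))
print(onz('top',137.6,185,.1),onz('scene',329.2,306.3,.1))
for n,t,s in (('large',(301.8,200.2),(226.5,192)),('med',(231,156.5),(230.5,267.5)),('small',(237.1,230.4),(290,219.5))):
    print(n,onz('top',*t,.018),onz('scene',*s,.018))
E
```

```text
[[-0.942 -0.     0.336]
 [-0.336  0.002 -0.942]
 [-0.    -1.    -0.002]]
0.15
(array([0.5745787 , 0.23652758, 0.14891676]), np.float64(0.0009394009104185461)) tip
(array([0.57450313, 0.23724196, 0.09309493]), np.float64(0.00034023171930848623)) flange
[0.57305353 0.23200199 0.16      ] [0.57873671 0.23904499 0.16      ]
[0.57331229 0.23491814 0.1       ] [0.57725132 0.23840516 0.1       ]
large [ 0.54930648 -0.2141034   0.018     ] [ 0.55137756 -0.21006693  0.018     ]
med [ 0.67543883 -0.00582877  0.018     ] [ 0.6792252 -0.0021511  0.018    ]
small [ 0.45933437 -0.029105    0.018     ] [ 0.46296778 -0.02407619  0.018     ]
```

```bash
python3 -m crank '[[-0.89,0,-0.476,0,0.109,0,0.5],[-0.89,0,-0.476,0,0.109,0,0.5],[-0.89,0,-0.476,0,0.109,0,0.5],[-0.89,0,-0.476,0,0.109,0,0.5],[-0.89,0,-0.476,0,0.109,0,0.5],[-0.89,0.05,-0.476,0,0.109,0,0.5],[-0.89,0.108,-0.476,0,0.109,0,0.5],[-0.89,0.108,-0.476,0,0.109,0,0.5],[-0.89,0.108,-0.476,0,0.109,0,0.5],[-0.89,0.108,-0.476,0,0.109,0,0.5]]' 20
python3 - <<'E'
from h import *
o=robot.get_obs();im=vision.camera('wrist');cv2.imwrite('pics/w1.png',im)
print(o['position'],o['q'],o['time']);print(R.from_quat(o['tool_rot']).as_matrix().round(4),o['joint_velocities'].round(3),o['ft_force'])
E
```

```text
time: 1.4
position: [0.5492, -0.2143, 0.1504]
tool_rot: [-0.001, 0.707, -0.707, 0.0]
ft_force: [-0.8, 0.4, 0.7]
grip_width: 0.0651
[ 0.54915355 -0.21429439  0.15042222] [-5.61193073e-01  5.47266432e-01  1.57655757e+00 -6.12129632e-04
  1.01893473e+00  1.00757898e+00] 1.4
[[-1.0e+00 -1.3e-03  2.3e-03]
 [-2.3e-03  2.0e-04 -1.0e+00]
 [ 1.3e-03 -1.0e+00 -2.0e-04]] [-0.041 -0.021 -0.003 -0.008  0.002 -0.005] [-0.82996139  0.41975447  0.65610992]
```

View pics/w1.png

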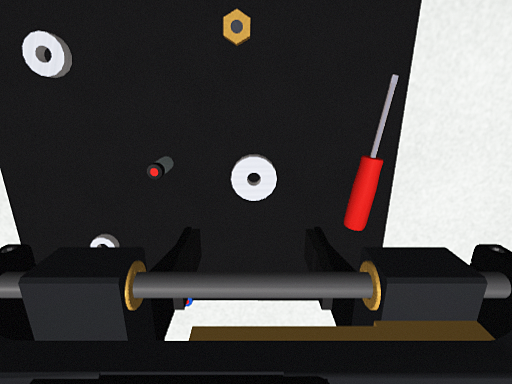

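The large ring is centred at about (254,177) between the fingers. The medium is at (47,53), and the red-capped vial at (155,171) is clear of the fingers.

```bash
cat >> h.py <<'E'
def ring(im,u,v,thr=110):
    g=cv2.cvtColor(im,cv2.COLOR_BGR2GRAY);m=(g>thr).astype('uint8')
    cs=cv2.findContours(m,cv2.RETR_CCOMP,cv2.CHAIN_APPROX_NONE);out=[]
    for c in cs[0]:
        if len(c)>15:
            e=cv2.fitEllipse(c)
            if np.hypot(e[0][0]-u,e[0][1]-v)<25 and max(e[1])<130: out.append(e)
    return out
E
python3 - <<'E'
from h import *
o=robot.get_obs();im=cv2.imread('pics/w1.png')
for n,(u,v,z) in dict(large=(254,177,.019),med=(47,53,.017)).items():
    for e in ring(im,u,v,180):
        p=onz('wrist',*e[0],z,o);print(n,np.round(e[0],1),np.round(e[1],1),p,((p-o['position'])[:2]*1000).round(1))
E
```

```text
large [253.5 178.2] [43.  44.5] [ 0.55008216 -0.21663072  0.019     ] [ 1.2 -1.2]
large [253.5 178.7] [14.3 14.8] [ 0.54947668 -0.21661361  0.019     ] [ 0.6 -1.2]
med [43.  53.3] [37.2 47.3] [ 0.67712163 -0.00873903  0.017     ] [128.3 206.7]
med [43.1 53.8] [16.1 19.6] [ 0.67667469 -0.00873909  0.017     ] [127.8 206.7]
```

```bash
python3 -m crank '[[-0.05,-0.28,-0.902,0,0,0,0.5],[-0.05,-0.28,-0.902,0,0,0,0.5],[-0.05,-0.28,-0.902,0,0,0,0.5],[-0.05,-0.28,-0.902,0,0,0,0.5],[-0.05,-0.28,-0.902,0,0,0,0.5],[-0.05,-0.28,-0.902,0,0,0,0.5],[-0.05,-0.28,-0.902,0,0,0,0.5],[-0.05,-0.28,-0.902,0,0,0,0.5],[-0.05,-0.28,-0.902,0,0,0,0.5],[-0.05,-0.28,-0.902,0,0,0,0.5]]'
python3 - <<'E'
from h import *
o=robot.get_obs();im=vision.camera('wrist');cv2.imwrite('pics/w2.png',im)
print(o['position'],o['q'],o['time'])
cv2.imwrite('pics/w2c.png',cv2.resize(im[100:260,170:340],None,fx=4,fy=4,interpolation=cv2.INTER_CUBIC))
E
```

```text
time: 2.7
position: [0.5741, 0.2339, 0.291]
tool_rot: [-0.001, -0.707, 0.707, 0.001]
ft_force: [-0.3, -0.4, -0.1]
grip_width: 0.0652
[0.57410591 0.23389129 0.29100002] [ 2.07367489e-01  4.39643439e-01  1.33830057e+00 -1.00900602e-03
  1.36414661e+00  1.78020367e+00] 2.7
```

View pics/w2.png

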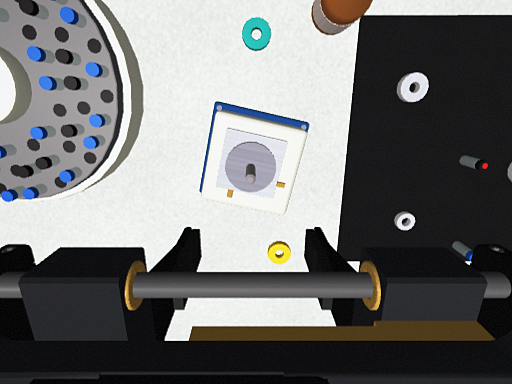

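View pics/w2c.png

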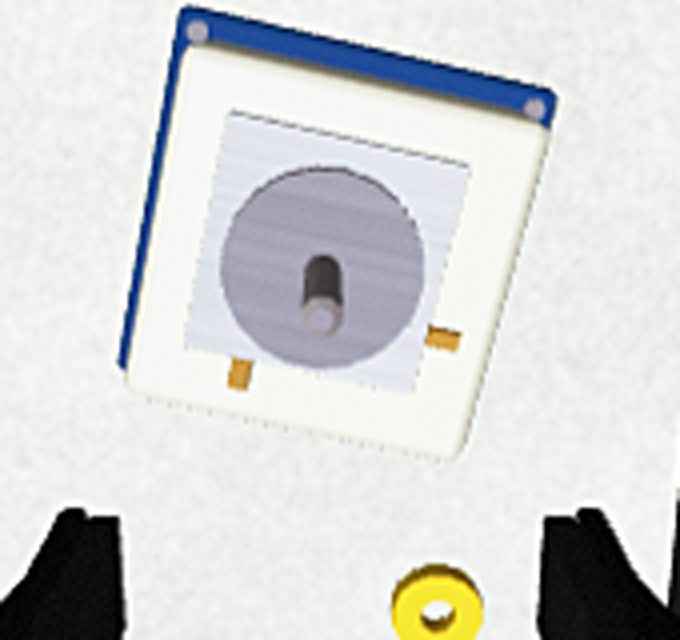

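The spindle tip is at crop (320,319), which is pixel (249.6,179.4). That is almost where the large ring appeared, so the camera bias cancels.

```bash
python3 - <<'E'
from h import *
o=robot.get_obs();im=cv2.imread('pics/w2.png')
print(o['position'],R.from_quat(o['tool_rot']).as_matrix().round(4))
p=onz('wrist',249.6,179.4,.16,o);print('tip',p,(p-o['position'])*1000)
g=cv2.cvtColor(im,cv2.COLOR_BGR2GRAY)
# flange
hsv=cv2.cvtColor(im,cv2.COLOR_BGR2HSV)
m=((g<185)&(g>90)).astype('uint8');m[:, :215]=0;m[:,290:]=0;m[:138]=0;m[200:]=0
m=cv2.morphologyEx(m,cv2.MORPH_OPEN,np.ones((5,5)))
c=max(cv2.findContours(m,cv2.RETR_EXTERNAL,cv2.CHAIN_APPROX_NONE)[0],key=cv2.contourArea);e=cv2.fitEllipse(c);print(e,onz('wrist',*e[0],.1,o))
E
```

```text
[0.57401218 0.23372671 0.29073026] [[-1.0e+00 -9.0e-04 -2.4e-03]
 [ 2.4e-03 -1.0e-03 -1.0e+00]
 [ 9.0e-04 -1.0e+00  1.0e-03]]
tip [0.57415729 0.23677278 0.16      ] [   0.14511291    3.04607188 -130.73025881]
((250.16990661621094, 166.31419372558594), (49.369056701660156, 49.86470031738281), 80.62228393554688) [0.57563829 0.23642602 0.1       ]
```

```bash
python3 -m crank '[[0.048,0.28,0.9,0,0,0,0.5],[0.048,0.28,0.9,0,0,0,0.5],[0.048,0.28,0.9,0,0,0,0.5],[0.048,0.28,0.9,0,0,0,0.5],[0.048,0.28,0.9,0,0,0,0.5],[0.048,0.28,0.9,0,0,0,0.5],[0.048,0.28,0.9,0,0,0,0.5],[0.048,0.28,0.9,0,0,0,0.5],[0.048,0.38,0.9,0,0,0,0.5],[0.048,0.45,0.9,0,0,0,0.5]]'
python3 - <<'E'
from h import *
o=robot.get_obs();im=vision.camera('wrist');cv2.imwrite('pics/w3.png',im)
print(o['position'],o['time'],R.from_quat(o['tool_rot']).as_matrix().round(4))
for e in ring(im,253,200,180): p=onz('wrist',*e[0],.019,o);print(e,p,(p-o['position'])*1000)
E
```

```text
time: 4.0
position: [0.5479, -0.2162, 0.0642]
tool_rot: [0.001, 0.707, -0.707, -0.002]
ft_force: [0.2, -1.1, -0.3]
grip_width: 0.0651
[ 0.54792358 -0.21616951  0.06415611] 4.0 [[-1.0e+00 -2.0e-03 -4.2e-03]
 [ 4.1e-03  9.0e-04 -1.0e+00]
 [ 2.0e-03 -1.0e+00 -9.0e-04]]
((251.62562561035156, 203.22573852539062), (56.38753890991211, 59.92789840698242), 92.67311096191406) [ 0.55080363 -0.21532504  0.019     ] [  2.88005107   0.84446655 -45.15610602]
((251.57191467285156, 204.14259338378906), (18.197895050048828, 19.38435173034668), 77.41488647460938) [ 0.54999567 -0.21527587  0.019     ] [  2.07209109   0.89364107 -45.15610602]
```

View pics/w3.png

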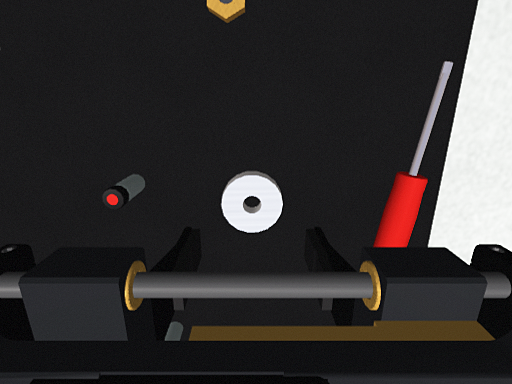

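```bash
python3 -m crank '[[-0.004,0.06,0,0,0,0,0.5],[-0.004,0.086,0,0,0,0,0.5],[-0.004,0.086,0,0,0,0,0.5],[-0.004,0.086,0,0,0,0,0.5],[-0.004,0.086,0,0,0,0,-1],[-0.004,0.086,0,0,0,0,-1],[-0.004,0.086,0,0,0,0,-1],[-0.004,0.086,0,0,0,0,-1]]' 15
python3 - <<'E'
from h import *
o=robot.get_obs();im=vision.camera('wrist');cv2.imwrite('pics/w4.png',im)
print(o['position'],o['time'],o['ft_force'],o['grip_width'])
for e in ring(im,253,220,180): p=onz('wrist',*e[0],.019,o);print(e,p,(p-o['position'])*1000)
E
```

```text
time: 5.05
position: [0.5523, -0.2138, 0.0231]
tool_rot: [0.0, -0.707, 0.707, -0.0]
ft_force: [0.4, -0.4, -0.2]
grip_width: 0.0336
[ 0.55226247 -0.21382918  0.02307091] 5.05 [ 0.40383525 -0.37096248 -0.21476631] 0.03355538550033724
((253.3972930908203, 226.81536865234375), (66.02223205566406, 70.07694244384766), 176.43289184570312) [ 0.55263723 -0.21428164  0.019     ] [ 0.37475675 -0.45246147 -4.0709136 ]
((253.1919708251953, 229.06150817871094), (16.78135108947754, 22.11670684814453), 43.096961975097656) [ 0.5509286  -0.21414001  0.019     ] [-1.33386878 -0.31082824 -4.0709136 ]
```

View pics/w4.png

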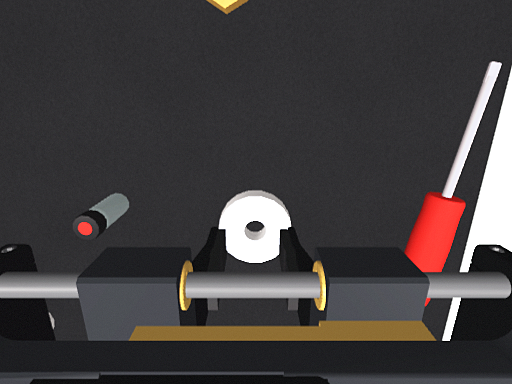

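```bash
python3 - <<'E'
from h import *
o=robot.get_obs();M=R.from_quat(o['tool_rot']).as_matrix();print(o['grip_width'],o['position'],o['time'])
w=o['grip_width']/2
for t in [(0,.014,w),(0,.014,-w),(-.0095,.014,-w),(.0095,.014,-w),(0,0,0),(0,-.005,-w)]:
    print(t,np.round(proj('wrist',o['position']+M@np.array(t),o),1))
im=cv2.imread('pics/w4.png');cv2.imwrite('pics/w4c.png',cv2.resize(im[170:330,160:350],None,fx=4,fy=4,interpolation=cv2.INTER_CUBIC))
E
```

```text
0.028867861728308086 [ 0.55223588 -0.21382982  0.02300413] 5.1
(0, 0.014, 0.014433930864154043) [272.5 221.6]
(0, 0.014, -0.014433930864154043) [232.9 221.6]
(-0.0095, 0.014, -0.014433930864154043) [232.6 209.4]
(0.0095, 0.014, -0.014433930864154043) [233.2 233.5]
(0, 0, 0) [252.8 229.8]
(0, -0.005, -0.014433930864154043) [231.1 233.1]
```

View pics/w4c.png

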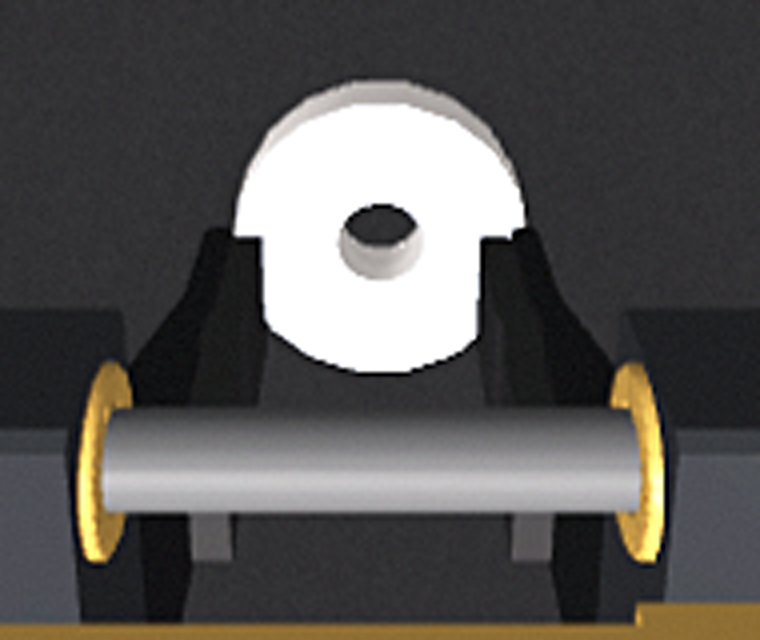

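The fingers keep closing past 52 mm and appear to be above the ring, so I'm checking from the side before going on.

```bash
python3 - <<'E'
from h import *
im=vision.camera('scene');o=robot.get_obs()
cv2.imwrite('pics/s1.png',cv2.resize(im[110:260,150:320],None,fx=4,fy=4,interpolation=cv2.INTER_CUBIC))
M=R.from_quat(o['tool_rot']).as_matrix();print(o['grip_width'],o['position'],o['time'],o['ft_force'])
for t in [(0,0,0),(0,.014,0),(0,-.02,0),(0,-.05,0)]: 
    u=np.array(proj('scene',o['position']+M@np.array(t)));print(t,u.round(1),((u-[150,110])*4).round())
E
```

```text
0.025057715493581382 [ 0.55221697 -0.21383273  0.02297001] 5.15 [ 0.34460415 -0.55369345  0.58790452]
(0, 0, 0) [225.4 190.3] [302. 321.]
(0, 0.014, 0) [225.7 193.2] [303. 333.]
(0, -0.02, 0) [225.  186.1] [300. 304.]
(0, -0.05, 0) [224.3 179.6] [297. 278.]
```

View pics/s1.png

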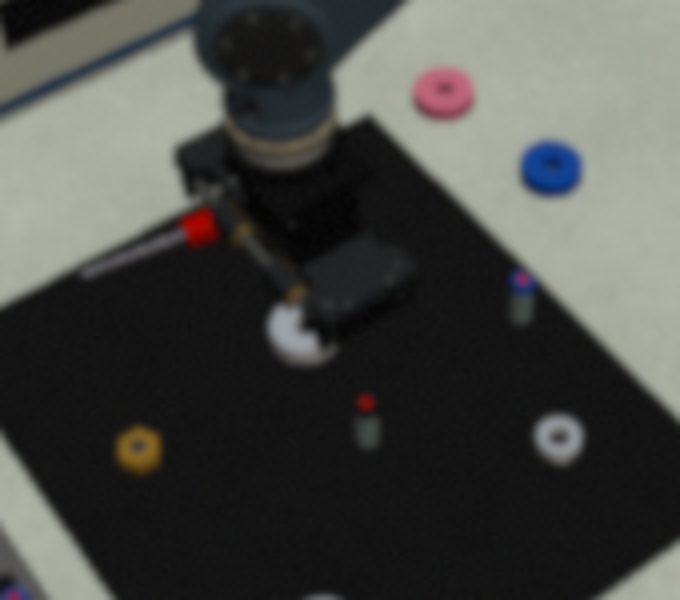

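```bash
python3 -m crank '[[0,0,0,0,0,0,0.5],[0,0,0,0,0,0,0.5],[0,0,0,0,0,0,0.5],[0,0,0,0,0,0,0.5],[0,0.01,0,0,0,0,0.5],[0,0.02,0,0,0,0,0.5],[0,0.02,0,0,0,0,0.5]]' 15
python3 - <<'E'
from h import *
o=robot.get_obs();im=vision.camera('wrist');cv2.imwrite('pics/w5.png',cv2.resize(im[170:330,140:370],None,fx=3.4,fy=3.4,interpolation=cv2.INTER_CUBIC))
print(o['position'],o['time'],o['ft_force'],o['grip_width'])
for e in ring(im,253,220,180): p=onz('wrist',*e[0],.019,o);print(e,p,(p-o['position'])*1000)
E
```

```text
time: 6.02
position: [0.5517, -0.2136, 0.0122]
tool_rot: [-0.001, 0.707, -0.707, -0.0]
ft_force: [0.9, 0.1, 0.4]
grip_width: 0.0649
[ 0.55169593 -0.21356485  0.01222384] 6.025 [0.93811378 0.05304838 0.39161794] 0.06486965937150453
((255.0511932373047, 232.40188598632812), (75.58451080322266, 76.54661560058594), 100.8725357055664) [ 0.55301551 -0.2150592   0.019     ] [ 1.31957731 -1.49435092  6.77615852]
((254.8619842529297, 231.93136596679688), (11.923620223999023, 19.003910064697266), 87.52599334716797) [ 0.55335592 -0.21493391  0.019     ] [ 1.65998311 -1.36906012  6.77615852]
```

View pics/w5.png

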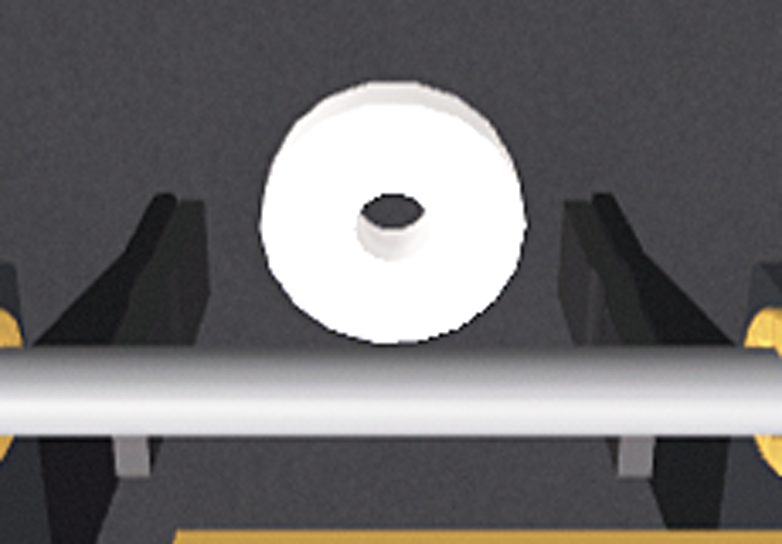

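```bash
python3 -m crank '[[-0.002,0.01,0.003,0,0,0,0.5],[-0.002,0.02,0.003,0,0,0,0.5],[-0.002,0.03,0.003,0,0,0,0.5],[-0.002,0.03,0.003,0,0,0,0.5]]' 15
python3 - <<'E'
from h import *
o=robot.get_obs();im=vision.camera('wrist');cv2.imwrite('pics/w6.png',cv2.resize(im[170:330,140:370],None,fx=3.4,fy=3.4,interpolation=cv2.INTER_CUBIC))
print(o['position'],o['time'],o['ft_force'],o['grip_width'],o['q'])
for e in ring(im,253,220,180): p=onz('wrist',*e[0],.019,o);print(e,p,(p-o['position'])*1000)
E
```

```text
time: 6.58
position: [0.5528, -0.2151, -0.0027]
tool_rot: [-0.0, 0.707, -0.707, -0.0]
ft_force: [-0.5, 1.0, 0.1]
grip_width: 0.0652
[ 0.55275111 -0.21510876 -0.00267281] 6.575 [-0.53414472  1.03647344  0.08627636] 0.06522538165029967 [-5.59383747e-01  7.81234090e-01  1.64972519e+00  1.28991530e-05
  7.11935749e-01  1.01110920e+00]
((252.80076599121094, 240.0448455810547), (72.0496597290039, 85.27486419677734), 90.29947662353516) [ 0.55613594 -0.21509036  0.019     ] [3.38483069e+00 1.83987304e-02 2.16728107e+01]
((252.8910675048828, 243.4328155517578), (11.163474082946777, 19.851760864257812), 89.4229736328125) [ 0.55384628 -0.21514527  0.019     ] [ 1.09517157 -0.0365094  21.67281066]
```

View pics/w6.png

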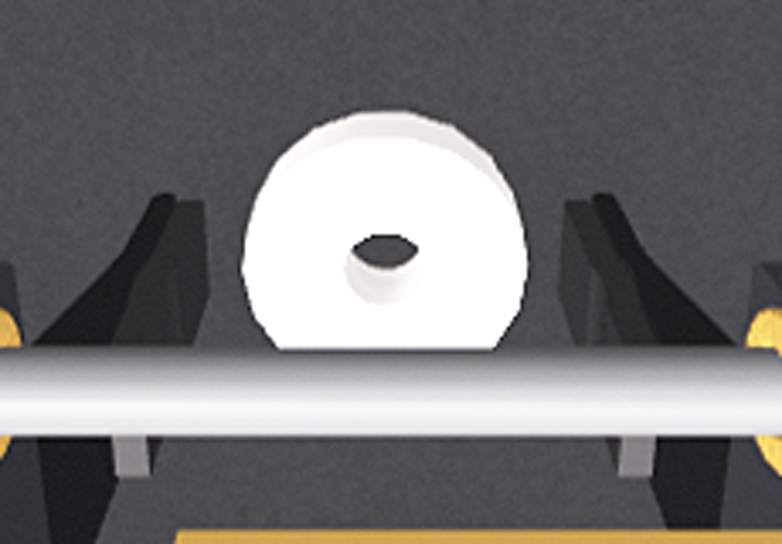

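```bash
python3 -m crank '[[0,0.01,0,0,0,0,0.5],[0,0.018,0,0,0,0,0.5],[0,0.018,0,0,0,0,0.5]]' 15
python3 - <<'E'
from h import *
o=robot.get_obs();im=vision.camera('wrist');cv2.imwrite('pics/w7.png',cv2.resize(im[170:330,140:370],None,fx=3.4,fy=3.4,interpolation=cv2.INTER_CUBIC))
print(o['position'],o['time'],o['ft_force'],o['grip_width'])
E
```

```text
time: 7.0
position: [0.5529, -0.2152, -0.0115]
tool_rot: [-0.0, 0.707, -0.707, -0.0]
ft_force: [-0.1, -0.1, -0.4]
grip_width: 0.0652
[ 0.5529116  -0.21519023 -0.01147519] 7.0 [-0.11191348 -0.14746729 -0.39925711] 0.06516193135681968
```

View pics/w7.png

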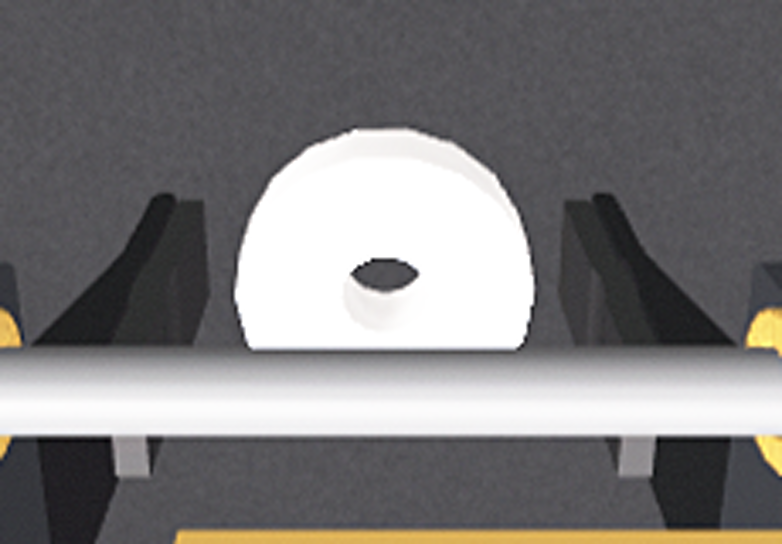

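```bash
python3 -m crank '[[0.008,0,0,0,0,0,0.5],[0.008,0,0,0,0,0,0.5],[0.008,0,0,0,0,0,-1],[0.008,0,0,0,0,0,-1],[0.008,0,0,0,0,0,-1]]' 15
python3 - <<'E'
from h import *
o=robot.get_obs();im=vision.camera('wrist');cv2.imwrite('pics/w8.png',cv2.resize(im[170:330,140:370],None,fx=3.4,fy=3.4,interpolation=cv2.INTER_CUBIC))
print(o['position'],o['time'],o['ft_force'],o['grip_width'])
E
```

```text
time: 7.68
position: [0.5493, -0.2155, -0.011]
tool_rot: [0.0, -0.707, 0.707, -0.0]
ft_force: [-0.1, -0.3, 1.0]
grip_width: 0.0505
[ 0.54933547 -0.21546226 -0.01095837] 7.675 [-0.12898752 -0.31805404  0.97538198] 0.05050612704674748
```

View pics/w8.png

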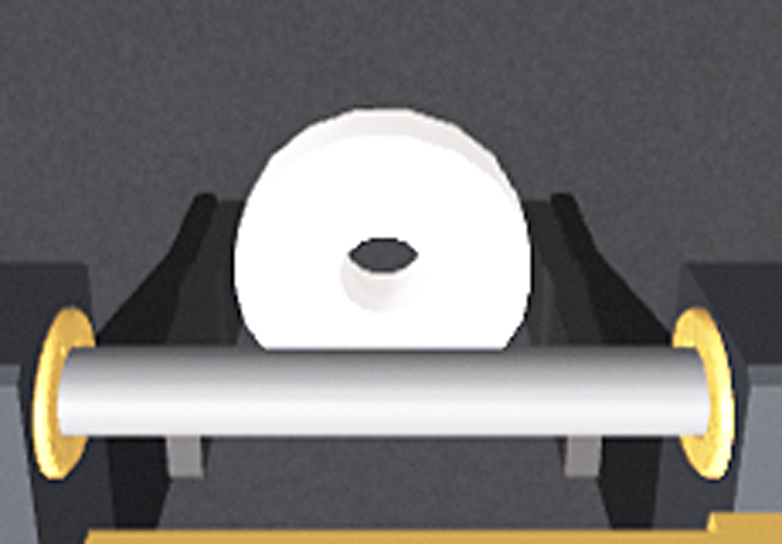

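```bash
python3 -m crank '[[0,0,0,0,0,0,-1],[0,-0.02,0,0,0,0,-1],[0,-0.06,0,0,0,0,-1],[0,-0.16,0,0,0,0,-1],[0,-0.28,0,0,0,0,-1],[0,-0.4,0,0,0,0,-1],[0,-0.4,0,0,0,0,-1],[0,-0.4,0,0,0,0,-1]]' 18
python3 - <<'E'
from h import *
o=robot.get_obs();im=vision.camera('wrist');cv2.imwrite('pics/w9.png',im)
print(o['position'],o['time'],o['ft_force'],o['grip_width'],o['moment'])
E
```

```text
time: 8.72
position: [0.5485, -0.2149, 0.189]
tool_rot: [-0.0, 0.707, -0.707, -0.0]
ft_force: [0.3, -0.3, -1.6]
grip_width: 0.0507
[ 0.54849442 -0.21485603  0.18903483] 8.725 [ 0.33273247 -0.28742817 -1.62137277] 0.05073520094221174 [ 0.02689629  0.09822297 -0.00012392]
```

View pics/w9.png

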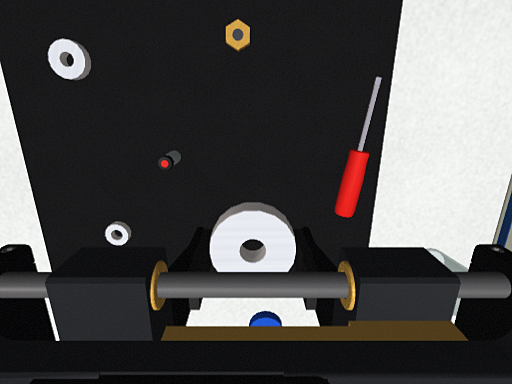

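```bash
python3 -m crank '[[-0.05,0,-0.906,0,0,0,-1],[-0.05,0,-0.906,0,0,0,-1],[-0.05,0,-0.906,0,0,0,-1],[-0.05,0,-0.906,0,0,0,-1],[-0.05,0,-0.906,0,0,0,-1],[-0.05,0,-0.906,0,0,0,-1],[-0.05,0,-0.906,0,0,0,-1],[-0.05,0,-0.906,0,0,0,-1],[-0.05,0,-0.906,0,0,0,-1],[-0.05,0,-0.906,0,0,0,-1]]'
python3 - <<'E'
from h import *
o=robot.get_obs();im=vision.camera('wrist');cv2.imwrite('pics/w10.png',cv2.resize(im[120:340,140:370],None,fx=3.4,fy=3.4/1.3,interpolation=cv2.INTER_CUBIC))
im=vision.camera('scene');cv2.imwrite('pics/s10.png',cv2.resize(im[220:370,250:400],None,fx=4,fy=4,interpolation=cv2.INTER_CUBIC))
im=vision.camera('top');cv2.imwrite('pics/t10.png',cv2.resize(im[130:250,80:200],None,fx=5,fy=5,interpolation=cv2.INTER_CUBIC))
P=[o['position']]
print(robot.get_obs()['position'])
print(o['position'],o['time'],o['ft_force'],o['grip_width'],o['tool_rot'])
E
```

```text
time: 10.02
position: [0.5736, 0.2358, 0.1879]
tool_rot: [0.0, -0.707, 0.708, 0.001]
ft_force: [-0.3, -0.0, -0.7]
grip_width: 0.0503
[0.57420176 0.23578897 0.18880704]
[0.57355668 0.23578563 0.18793167] 10.025 [-0.27144558 -0.04585925 -0.72259107] 0.050332605625043804 [ 4.38623944e-04 -7.06628916e-01  7.07583145e-01  1.21482046e-03]
```

View pics/w10.png

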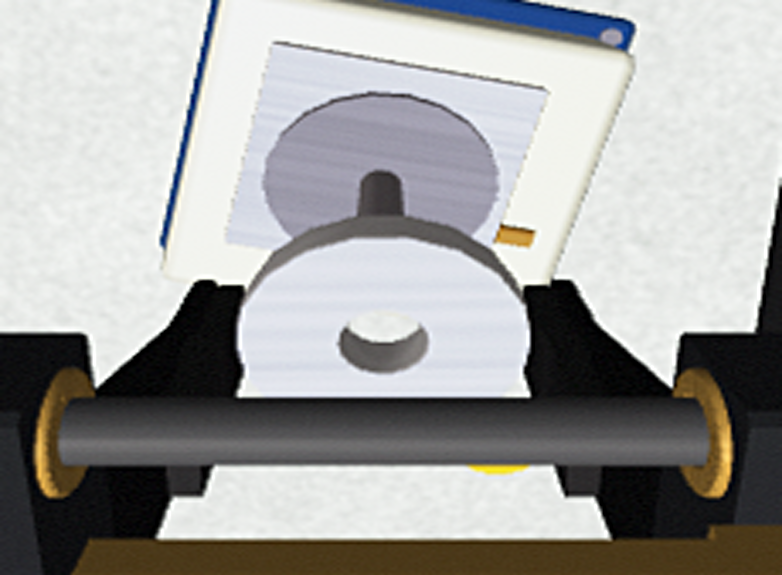

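View pics/s10.png

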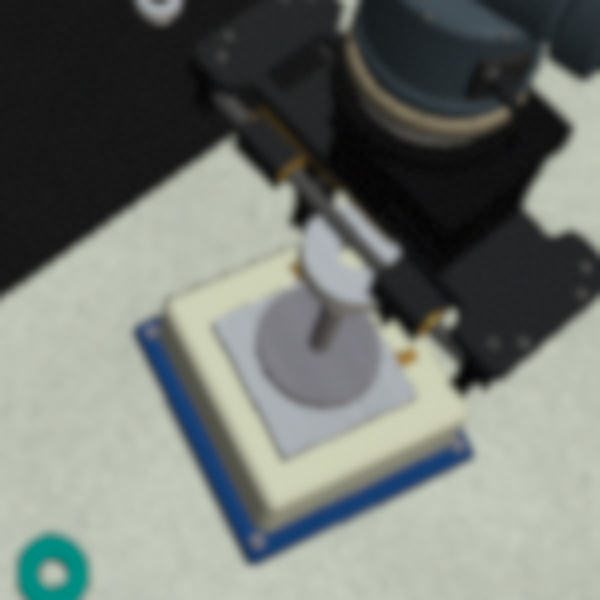

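View pics/t10.png

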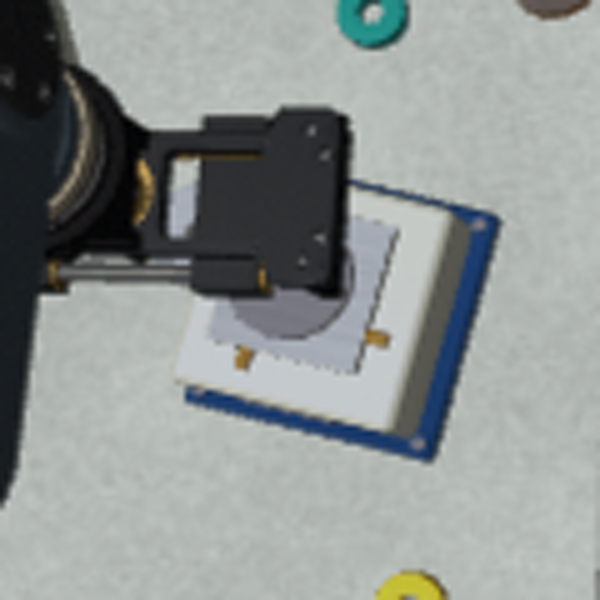

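```bash
python3 - <<'E'
from h import *
o=robot.get_obs();print(o['position'],o['time'])
print('foot far edge',onz('wrist',252.0,185.8,.1,o)-[.006,0,0])
print('flange far edge',onz('wrist',252.0,155.3,.1,o)-[.034,0,0])
print('ring',onz('wrist',252.9,250,.218,o), onz('wrist',252.9,250,.218-.02,o))
E
```

```text
[0.57420176 0.23578897 0.18880704] 10.175
foot far edge [0.57330357 0.23624287 0.1       ]
flange far edge [0.57513113 0.23614389 0.1       ]
ring [0.57497441 0.23579383 0.218     ] [0.56385954 0.23574989 0.198     ]
```

```bash
python3 -m crank '[[0,0.03,-0.001,0,0,0,-1],[0,0.06,-0.001,0,0,0,-1],[0,0.076,-0.001,0,0,0,-1],[0,0.084,-0.001,0,0,0,-1],[0,0.084,-0.001,0,0,0,-1]]'
python3 - <<'E'
from h import *
o=robot.get_obs();im=vision.camera('wrist');cv2.imwrite('pics/w11.png',cv2.resize(im[120:340,140:370],None,fx=3.4,fy=3.4/1.3,interpolation=cv2.INTER_CUBIC))
print(o['position'],o['time'],o['ft_force'],o['grip_width'],robot.get_obs()['ft_force'])
E
```

```text
time: 10.8
position: [0.574, 0.2382, 0.1466]
tool_rot: [0.0, -0.707, 0.707, 0.0]
ft_force: [-0.1, 0.7, -0.3]
grip_width: 0.0507
[0.5739556  0.23817188 0.14657138] 10.8 [-0.0751028   0.68111914 -0.2863487 ] 0.05065453299691643 [ 0.17412871  0.94958479 -0.89366186]
```

View pics/w11.png

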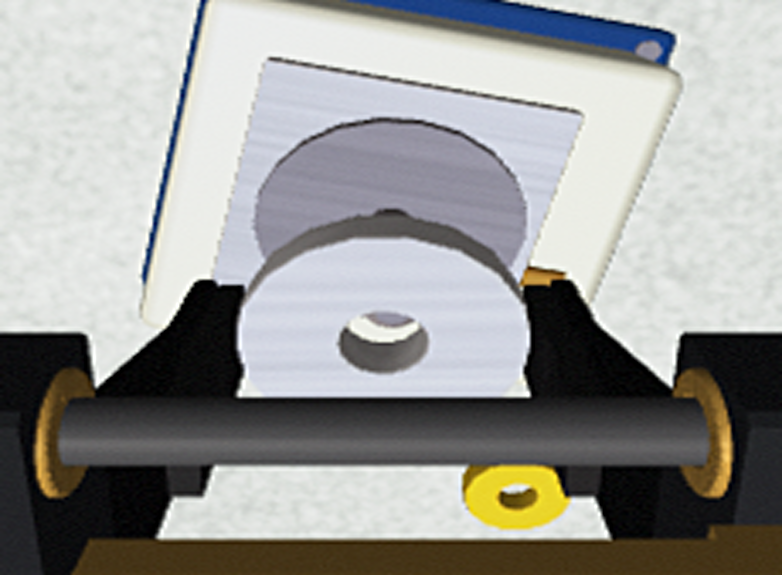

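```bash
python3 - <<'E'
from h import *
o=robot.get_obs();print(o['position'],o['time'],o['ft_force'])
print('foot far edge',onz('wrist',255.3,200.3,.1,o)-[.006,0,0])
print('flange far edge',onz('wrist',254.7,120+117/2.615,.1,o)-[.034,0,0])
z=o['position'][2]+.014+.016
print('ring',onz('wrist',252.9,250,z,o))
E
```

```text
[0.57421377 0.23826369 0.14699689] 10.85 [ 0.17412871  0.94958479 -0.89366186]
foot far edge [0.57310267 0.23603022 0.1       ]
flange far edge [0.57523333 0.23659675 0.1       ]
ring [0.57540781 0.23826187 0.17699689]
```

```bash
python3 -m crank '[[0.002,0,0.004,0,0,0,-1],[0.002,0,0.004,0,0,0,-1],[0.002,0,0.004,0,0,0,-1],[0.002,0.004,0.004,0,0,0,-1],[0.002,0.008,0.004,0,0,0,-1],[0.002,0.008,0.004,0,0,0,-1]]'
python3 - <<'E'
from h import *
o=robot.get_obs();im=vision.camera('wrist');cv2.imwrite('pics/w12.png',cv2.resize(im[120:340,140:370],None,fx=3.4,fy=3.4/1.3,interpolation=cv2.INTER_CUBIC))
print(o['position'],o['time'],o['ft_force'],o['grip_width'],robot.get_obs()['ft_force'])
E
```

```text
time: 11.6
position: [0.5728, 0.2361, 0.1426]
tool_rot: [0.0, -0.707, 0.707, 0.0]
ft_force: [-0.1, -0.6, -0.7]
grip_width: 0.0503
[0.57281247 0.23609473 0.14259698] 11.6 [-0.12949809 -0.57606023 -0.69836497] 0.050284376060863924 [-0.39460639 -0.08655897 -1.15044989]
```

View pics/w12.png

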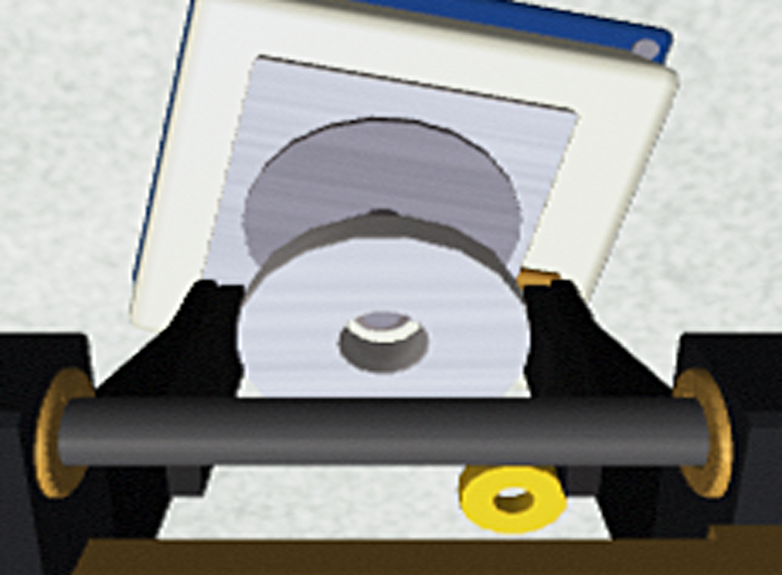

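```bash
python3 -m crank '[[0,0.003,0,0,0,0,-1],[0,0.006,0,0,0,0,-1],[0,0.006,0,0,0,0,-1]]'
python3 - <<'E'
from h import *
o=robot.get_obs();im=vision.camera('wrist');cv2.imwrite('pics/w13.png',cv2.resize(im[220:270,215:290],None,fx=8,fy=8,interpolation=cv2.INTER_CUBIC))
print(o['position'],o['time'],o['ft_force'],o['grip_width'],robot.get_obs()['ft_force'])
E
```

```text
time: 12.02
position: [0.5729, 0.2361, 0.1398]
tool_rot: [0.0, -0.707, 0.707, 0.0]
ft_force: [0.2, -1.2, -1.5]
grip_width: 0.0502
[0.57291229 0.23610963 0.13975283] 12.025 [ 0.24196809 -1.19323338 -1.48670129] 0.05020585570957722 [-0.49725525 -0.12761624 -0.69625595]
```

View pics/w13.png

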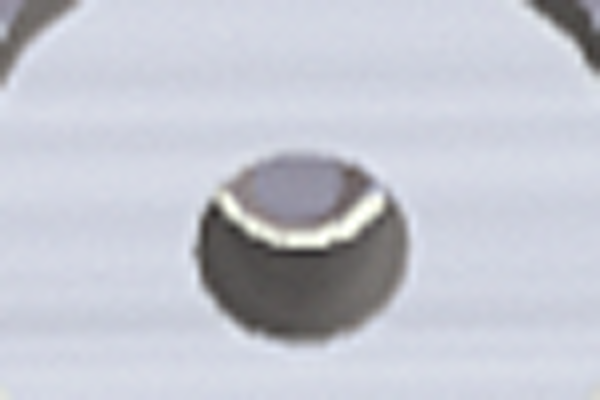

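```bash
python3 -m crank '[[0,0.004,0,0,0,0,-1],[0,0.008,0,0,0,0,-1],[0,0.008,0,0,0,0,-1]]'
python3 - <<'E'
from h import *
o=robot.get_obs();im=vision.camera('wrist');cv2.imwrite('pics/w14.png',cv2.resize(im[220:270,215:290],None,fx=8,fy=8,interpolation=cv2.INTER_CUBIC))
print(o['position'],o['time'],o['ft_force'],o['grip_width'],robot.get_obs()['ft_force'])
E
```

```text
time: 12.45
position: [0.5728, 0.2361, 0.1357]
tool_rot: [0.0, -0.707, 0.707, 0.0]
ft_force: [-0.0, -1.6, -2.2]
grip_width: 0.05
[0.57284147 0.23608112 0.13565617] 12.45 [-0.02624068 -1.63861584 -2.21117266] 0.049961293529766915 [ 0.47351572  0.27041953 -1.42315702]
```

View pics/w14.png

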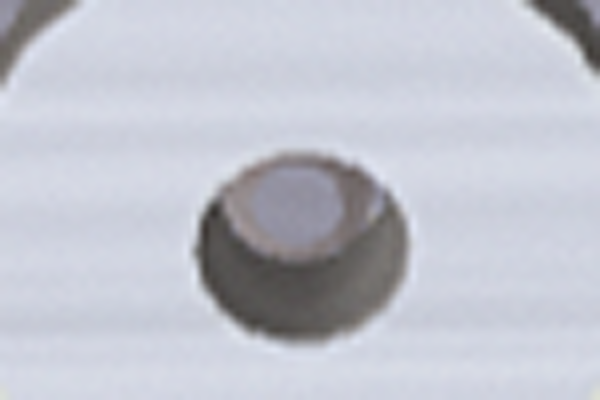

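The spindle tip, a lilac disc at crop (297,205), is inside the bore and nearly centred, with no contact force. I'm going on down.

```bash
python3 -m crank '[[0,0.005,0,0,0,0,-1],[0,0.01,0,0,0,0,-1],[0,0.01,0,0,0,0,-1]]'
python3 - <<'E'
from h import *
o=robot.get_obs();im=vision.camera('wrist');cv2.imwrite('pics/w15.png',cv2.resize(im[220:270,215:290],None,fx=8,fy=8,interpolation=cv2.INTER_CUBIC))
print(o['position'],o['time'],o['ft_force'],o['grip_width'],robot.get_obs()['ft_force'])
E
```

```text
time: 12.88
position: [0.5728, 0.2361, 0.1306]
tool_rot: [0.0, -0.707, 0.707, 0.0]
ft_force: [-0.0, -0.6, -1.3]
grip_width: 0.0502
[0.57279803 0.23607557 0.13061024] 12.875 [-0.00273273 -0.57495085 -1.25727829] 0.050195335909296895 [ 0.06592414  0.19786411 -0.20037373]
```

View pics/w15.png

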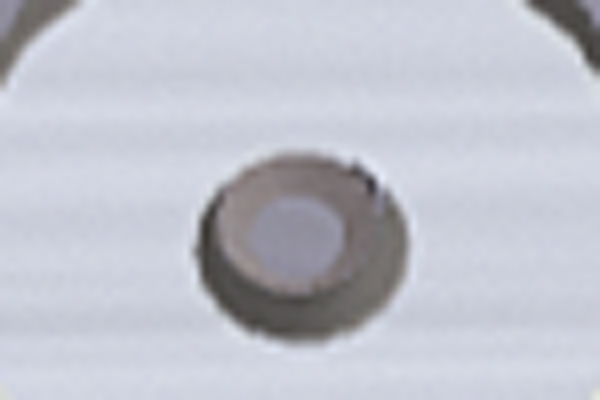

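```bash
python3 -m crank '[[0,0.005,0,0,0,0,-1],[0,0.01,0,0,0,0,-1],[0,0.016,0,0,0,0,-1],[0,0.016,0,0,0,0,-1]]'
python3 - <<'E'
from h import *
o=robot.get_obs();im=vision.camera('wrist');cv2.imwrite('pics/w16.png',cv2.resize(im[220:270,215:290],None,fx=8,fy=8,interpolation=cv2.INTER_CUBIC))
print(o['position'],o['time'],o['ft_force'],o['grip_width'],robot.get_obs()['ft_force'])
E
```

```text
time: 13.42
position: [0.5727, 0.2361, 0.1225]
tool_rot: [0.0, -0.707, 0.707, 0.0]
ft_force: [0.3, -0.7, -1.6]
grip_width: 0.0505
[0.57274593 0.23605219 0.12251636] 13.425 [ 0.30354472 -0.65847779 -1.62830088] 0.05051748018365648 [-0.87950698 -0.22997587 -0.88724349]
```

View pics/w16.png

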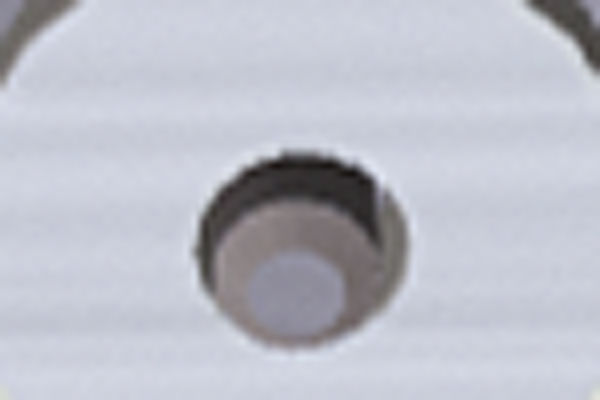

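```bash
python3 -m crank '[[0,0.014,0,0,0,0,-1],[0,0.028,0,0,0,0,-1],[0,0.042,0,0,0,0,-1],[0,0.054,0,0,0,0,-1],[0,0.06,0,0,0,0,-1],[0,0.06,0,0,0,0,-1]]'
python3 - <<'E'
from h import *
o=robot.get_obs();im=vision.camera('wrist');cv2.imwrite('pics/w17.png',im)
print(o['position'],o['time'],o['ft_force'],o['grip_width'],robot.get_obs()['ft_force'])
E
```

```text
time: 14.22
position: [0.5729, 0.2361, 0.0927]
tool_rot: [0.0, -0.707, 0.707, 0.0]
ft_force: [-0.1, -0.1, -1.0]
grip_width: 0.0506
[0.57294863 0.23610819 0.09265918] 14.225 [-0.05354178 -0.07010054 -0.98967051] 0.050583227893584624 [ 0.83962568 -0.85580551 -0.11091641]
```

View pics/w17.png

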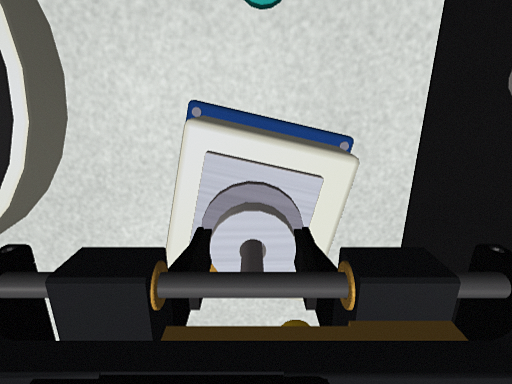

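```bash
cat >> h.py <<'E'
def favg(n=4):
    F=[];P=[]
    for _ in range(n):
        vision.camera('top');o=robot.get_obs();F.append(o['ft_force']);P.append(o['position'])
    print('t',o['time'],'F',np.mean(F,0).round(2),'P',np.mean(P,0).round(4),'w',round(o['grip_width'],4))
E
python3 -c "from h import *;favg()"
python3 -m crank '[[0,0.005,0,0,0,0,-1],[0,0.008,0,0,0,0,-1],[0,0.008,0,0,0,0,-1]]'
python3 -c "from h import *;favg()"
```

```text
t 14.475 F [ 0.27 -0.26 -1.04] P [0.5733 0.2362 0.0932] w 0.0502
time: 14.85
position: [0.5729, 0.2361, 0.0887]
tool_rot: [0.0, -0.707, 0.707, 0.0]
ft_force: [-0.9, 0.1, -0.5]
grip_width: 0.0503
t 15.05 F [-0.01 -0.28 -0.58] P [0.573  0.2361 0.0889] w 0.0505
```

```bash
python3 -m crank '[[0,0.003,0,0,0,0,-1],[0,0.003,0,0,0,0,-1]]'
python3 -c "from h import *;favg(3)"
python3 -m crank '[[0,0.002,0,0,0,0,-1],[0,0.002,0,0,0,0,-1]]'
python3 -c "from h import *;favg(3)
cv2.imwrite('pics/w18.png',vision.camera('wrist'))"
```

```text
time: 15.3
position: [0.5729, 0.2361, 0.0873]
tool_rot: [0.0, -0.707, 0.707, -0.0]
ft_force: [1.1, -0.2, -0.8]
grip_width: 0.0504
t 15.45 F [ 0.17 -0.4  -0.48] P [0.573  0.2361 0.0874] w 0.0503
time: 15.7
position: [0.573, 0.2361, 0.0864]
tool_rot: [0.0, -0.707, 0.707, -0.0]
ft_force: [0.5, -0.2, -1.3]
grip_width: 0.0503
t 15.85 F [ 0.46  0.34 -0.75] P [0.573  0.2361 0.0864] w 0.0504
```

View pics/w18.png

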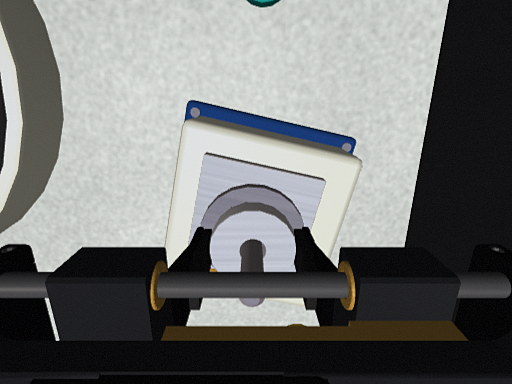

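```bash
python3 -m crank '[[0,0.002,0,0,0,0,-1],[0,0.002,0,0,0,0,-1]]'
python3 -c "from h import *;favg(2)"
python3 -m crank '[[0,0.002,0,0,0,0,-1],[0,0.002,0,0,0,0,-1]]'
python3 -c "from h import *;favg(3)
cv2.imwrite('pics/s18.png',cv2.resize(vision.camera('scene')[270:350,280:360],None,fx=7,fy=7,interpolation=cv2.INTER_CUBIC))
cv2.imwrite('pics/w19.png',cv2.resize(vision.camera('wrist')[170:320,170:330],None,fx=4,fy=4,interpolation=cv2.INTER_CUBIC))"
```

```text
time: 16.15
position: [0.5732, 0.2362, 0.0859]
tool_rot: [-0.0, 0.707, -0.707, 0.0]
ft_force: [-0.2, 0.1, 3.0]
grip_width: 0.0502
t 16.25 F [-0.87 -0.42  2.39] P [0.5732 0.2362 0.0859] w 0.0502
time: 16.5
position: [0.5732, 0.2362, 0.0848]
tool_rot: [0.0, 0.707, -0.707, 0.0]
ft_force: [-1.2, -0.4, 4.7]
grip_width: 0.0504
t 16.65 F [-0.72 -0.67  4.93] P [0.5732 0.2362 0.0847] w 0.0505
```

View pics/w19.png

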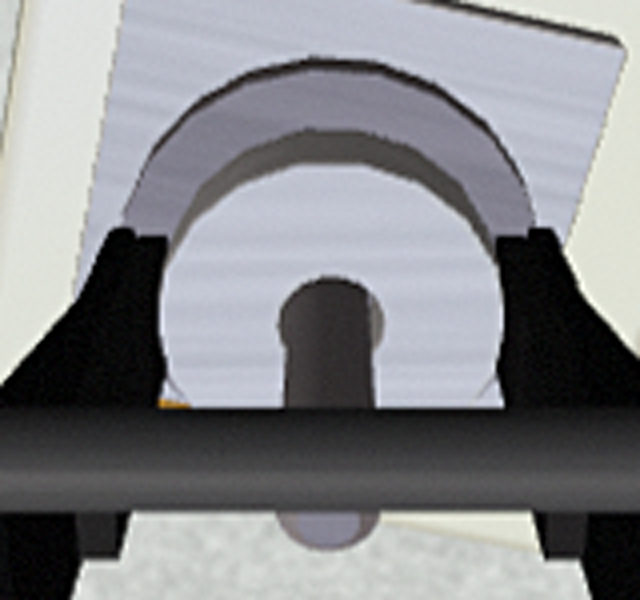

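View pics/s18.png

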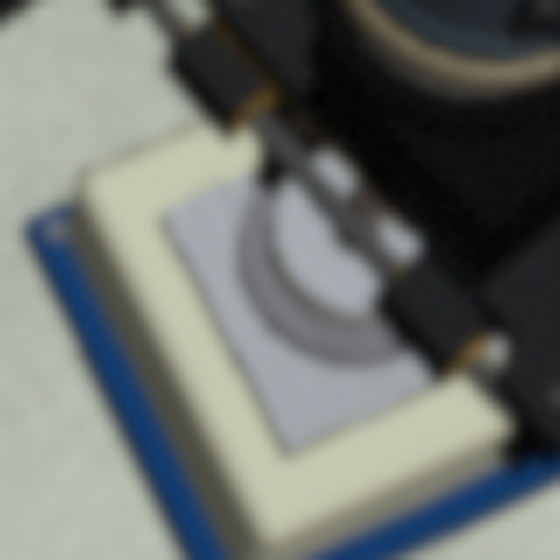

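```bash
python3 -m crank '[[0,-0.001,0,0,0,0,-1],[0,-0.001,0,0,0,0,-0.1],[0,-0.001,0,0,0,0,0.3],[0,-0.001,0,0,0,0,0.5],[0,-0.001,0,0,0,0,0.5]]'
python3 -c "from h import *;favg(2)
cv2.imwrite('pics/w20.png',cv2.resize(vision.camera('wrist')[170:320,170:330],None,fx=4,fy=4,interpolation=cv2.INTER_CUBIC))"
```

```text
time: 17.38
position: [0.5728, 0.2361, 0.0844]
tool_rot: [0.0, -0.707, 0.707, 0.0]
ft_force: [-0.4, 0.8, -0.7]
grip_width: 0.0636
t 17.475 F [ 0.34 -0.36 -0.24] P [0.5729 0.2361 0.0846] w 0.0646
```

View pics/w20.png

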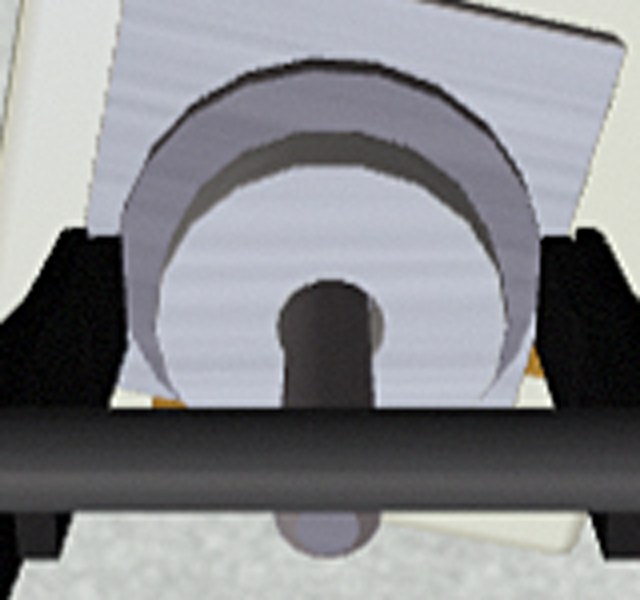

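```bash
python3 -m crank '[[0,-0.06,0,0,0,0,0.5],[0,-0.18,0,0,0,0,0.5],[0,-0.24,0,0,0,0,0.5],[-0.207,-0.24,0.487,0,0,0,0.3],[-0.207,-0.24,0.487,0,0,0,0.3],[-0.207,-0.24,0.487,0,0,0,0.3],[-0.207,-0.24,0.487,0,0,0,0.3],[-0.207,-0.13,0.487,0,0,0,0.3],[-0.207,-0.032,0.487,0,0,0,0.3],[-0.207,-0.032,0.487,0,0,0,0.3]]'
python3 - <<'E'
from h import *
favg(3)
o=robot.get_obs();im=vision.camera('wrist');cv2.imwrite('pics/w21.png',im)
for e in ring(im,253,200,180): p=onz('wrist',*e[0],.017,o);print(e,p,(p-o['position'])*1000)
cv2.imwrite('pics/s21.png',cv2.resize(vision.camera('scene')[270:350,280:360],None,fx=7,fy=7,interpolation=cv2.INTER_CUBIC))
E
```

```text
time: 18.77
position: [0.6726, -0.0072, 0.0963]
tool_rot: [-0.004, 0.708, -0.706, -0.004]
ft_force: [-0.9, -0.2, 0.2]
grip_width: 0.0565
t 18.925 F [ 0.05 -0.02  1.2 ] P [ 0.677  -0.0072  0.1014] w 0.0563
((251.67938232421875, 192.88392639160156), (38.77666473388672, 40.90343475341797), 94.05917358398438) [ 0.67748578 -0.00644997  0.017     ] [ -0.8730608    0.76350774 -86.13899732]
((251.5923614501953, 193.33323669433594), (16.187946319580078, 16.881879806518555), 70.85291290283203) [ 0.67702931 -0.00636541  0.017     ] [ -1.32953561   0.84807569 -86.13899732]
```

View pics/w21.png

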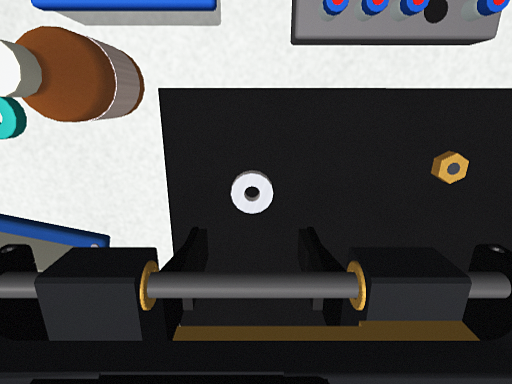

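View pics/s21.png

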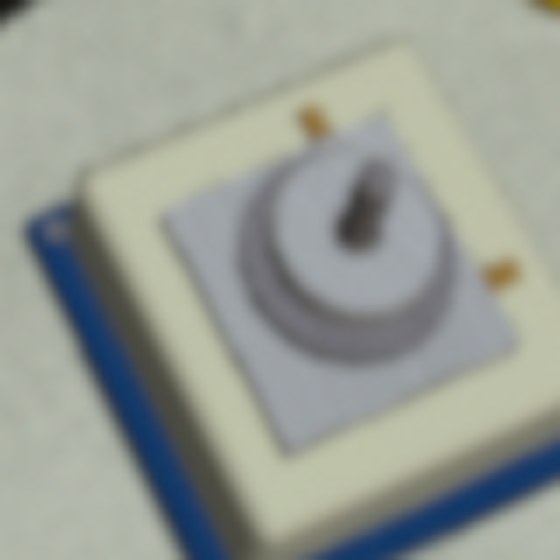

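```bash
python3 -m crank '[[0.002,0.08,-0.001,0,0,0,0.3],[0.002,0.16,-0.001,0,0,0,0.3],[0.002,0.19,-0.001,0,0,0,0.3],[0.002,0.2,-0.001,0,0,0,0.3],[0.002,0.2,-0.001,0,0,0,0.3]]'
python3 - <<'E'
from h import *
favg(3)
o=robot.get_obs();im=vision.camera('wrist');cv2.imwrite('pics/w22.png',cv2.resize(im[170:330,140:370],None,fx=3.4,fy=3.4,interpolation=cv2.INTER_CUBIC))
E
```

```text
time: 19.65
position: [0.6769, -0.0069, 0.0024]
tool_rot: [-0.001, -0.707, 0.707, -0.001]
ft_force: [-0.7, 0.6, 0.3]
grip_width: 0.0564
t 19.8 F [ 0.38 -0.36  0.18] P [ 0.677  -0.007   0.0027] w 0.0563
```

View pics/w22.png

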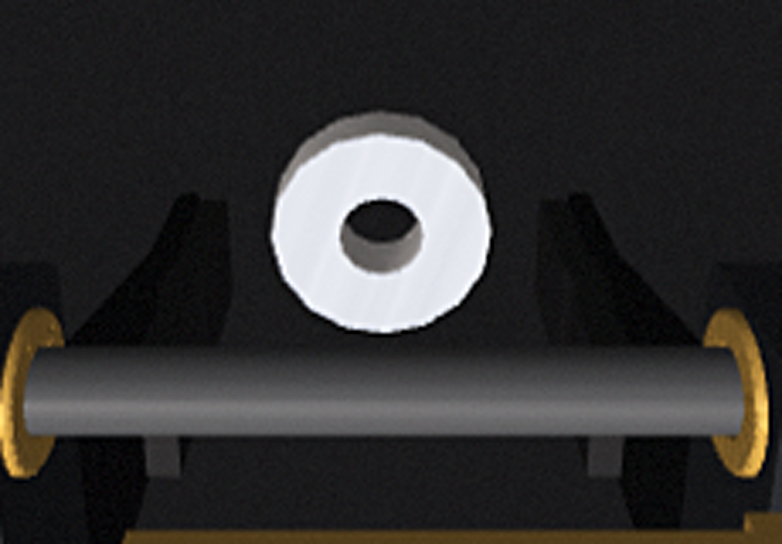

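```bash
python3 -m crank '[[0.003,0.014,0,0,0,0,0.3],[0.003,0.028,0,0,0,0,0.3],[0.003,0.028,0,0,0,0,0.3],[0.003,0.028,0,0,0,0,-1],[0.003,0.028,0,0,0,0,-1],[0.003,0.028,0,0,0,0,-1],[0.003,0.028,0,0,0,0,-1]]' 15
python3 - <<'E'
from h import *
favg(2)
o=robot.get_obs();im=vision.camera('wrist');cv2.imwrite('pics/w23.png',cv2.resize(im[170:330,140:370],None,fx=3.4,fy=3.4,interpolation=cv2.INTER_CUBIC))
E
```

```text
time: 20.72
position: [0.674, -0.0068, -0.0131]
tool_rot: [-0.0, 0.707, -0.707, 0.0]
ft_force: [-0.2, -0.0, 0.1]
grip_width: 0.0423
t 20.825 F [ 0.23 -0.04 -0.76] P [ 0.6741 -0.0068 -0.0131] w 0.0417
```

View pics/w23.png

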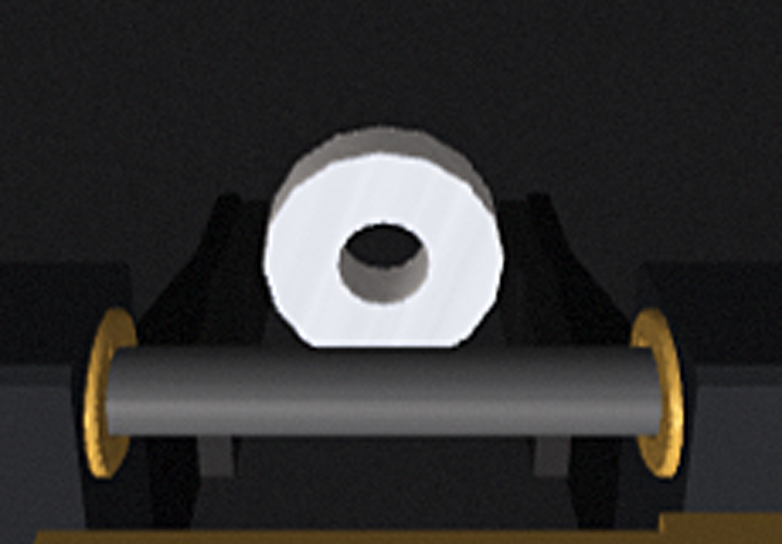

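```bash
python3 -m crank '[[0,0,0,0,0,0,-1],[0,-0.04,0,0,0,0,-1],[0,-0.14,0,0,0,0,-1],[0,-0.26,0,0,0,0,-1],[0.05,-0.38,-0.12,0,0,0,-1],[0.1,-0.41,-0.24,0,0,0,-1],[0.15,-0.41,-0.36,0,0,0,-1],[0.205,-0.41,-0.485,0,0,0,-1],[0.205,-0.41,-0.485,0,0,0,-1],[0.205,-0.41,-0.485,0,0,0,-1]]' 18
python3 - <<'E'
from h import *
favg(3)
o=robot.get_obs();im=vision.camera('wrist');print(o['position']);cv2.imwrite('pics/w24.png',cv2.resize(im[120:340,140:370],None,fx=3.4,fy=3.4/1.3,interpolation=cv2.INTER_CUBIC))
E
```

```text
time: 22.12
position: [0.5702, 0.2383, 0.1937]
tool_rot: [-0.001, 0.707, -0.707, 0.002]
ft_force: [0.3, -0.7, -0.1]
grip_width: 0.0416
t 22.275 F [ 0.43 -0.09  0.02] P [0.5718 0.2358 0.1932] w 0.0417
[0.57216758 0.2349963  0.1928563 ]
```

View pics/w24.png

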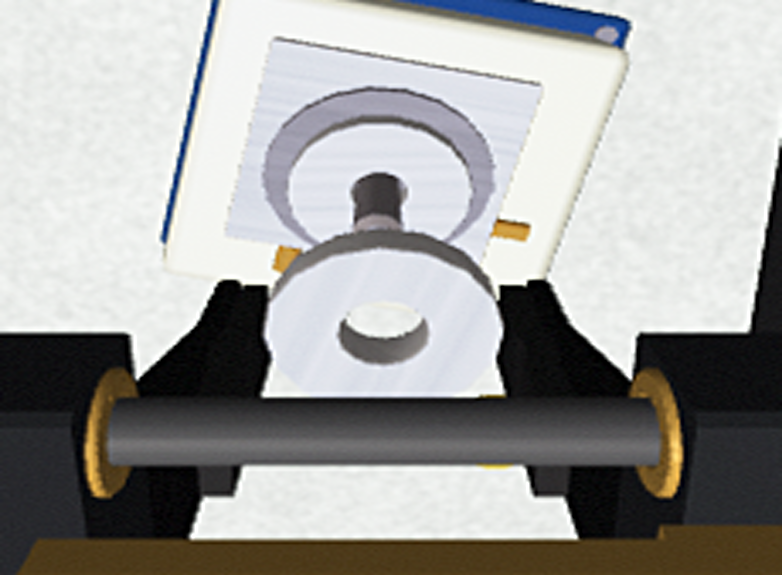

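```bash
python3 -m crank '[[0,0.03,0,0,0,0,-1],[0,0.06,0,0,0,0,-1],[0,0.08,0,0,0,0,-1],[0,0.088,0,0,0,0,-1],[0,0.088,0,0,0,0,-1],[0,0.088,0,0,0,0,-1]]'
python3 - <<'E'
from h import *
favg(3)
o=robot.get_obs();im=vision.camera('wrist');print(o['position']);cv2.imwrite('pics/w25.png',cv2.resize(im[120:340,140:370],None,fx=3.4,fy=3.4/1.3,interpolation=cv2.INTER_CUBIC))
E
```

```text
time: 23.08
position: [0.5719, 0.2358, 0.1484]
tool_rot: [0.0, 0.707, -0.707, 0.001]
ft_force: [-0.5, 0.5, -0.2]
grip_width: 0.042
t 23.225 F [ 0.18  0.25 -0.21] P [0.5719 0.2358 0.1485] w 0.0418
[0.57186844 0.23577325 0.14848724]
```

View pics/w25.png

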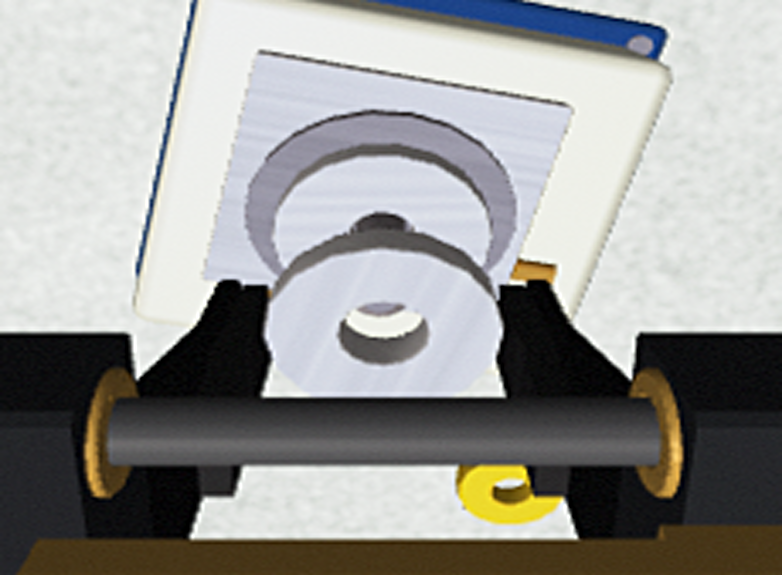

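```bash
python3 -m crank '[[0.001,0.006,-0.001,0,0,0,-1],[0.001,0.013,-0.001,0,0,0,-1],[0.001,0.013,-0.001,0,0,0,-1]]'
python3 - <<'E'
from h import *
favg(2)
im=vision.camera('wrist');cv2.imwrite('pics/w26.png',cv2.resize(im[220:270,215:290],None,fx=8,fy=8,interpolation=cv2.INTER_CUBIC))
E
python3 -m crank '[[0,0.004,0,0,0,0,-1],[0,0.008,0,0,0,0,-1],[0,0.008,0,0,0,0,-1]]'
python3 - <<'E'
from h import *
favg(2)
im=vision.camera('wrist');cv2.imwrite('pics/w27.png',cv2.resize(im[220:270,215:290],None,fx=8,fy=8,interpolation=cv2.INTER_CUBIC))
E
```

```text
time: 23.65
position: [0.5706, 0.236, 0.1409]
tool_rot: [0.001, -0.707, 0.707, 0.0]
ft_force: [-0.8, 0.3, -0.4]
grip_width: 0.0421
t 23.75 F [-0.35 -0.1  -0.65] P [0.5709 0.2361 0.1412] w 0.0415
time: 24.18
position: [0.5708, 0.2361, 0.1372]
tool_rot: [0.0, -0.707, 0.707, 0.0]
ft_force: [0.6, -1.2, -0.3]
grip_width: 0.0418
t 24.275 F [ 0.07  0.94 -0.01] P [0.571  0.2361 0.1374] w 0.0414
```

View pics/w27.png

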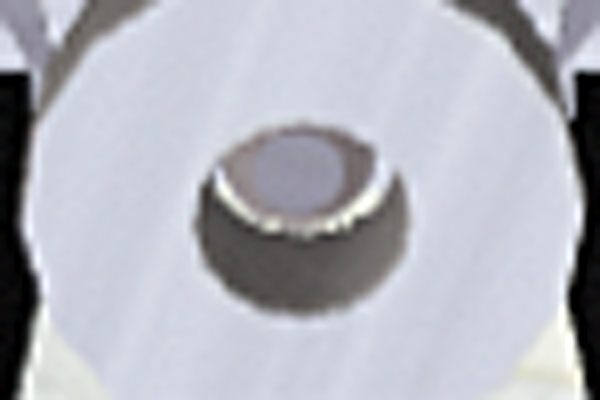

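The tip is centred in the medium's bore at crop (300,170) with no contact. I'm going on down.

```bash
python3 -m crank '[[0,0.004,0,0,0,0,-1],[0,0.008,0,0,0,0,-1],[0,0.008,0,0,0,0,-1]]'
python3 - <<'E'
from h import *
favg(2)
E
python3 -m crank '[[0,0.008,0,0,0,0,-1],[0,0.016,0,0,0,0,-1],[0,0.016,0,0,0,0,-1]]'
python3 - <<'E'
from h import *
favg(2)
im=vision.camera('wrist');cv2.imwrite('pics/w28.png',cv2.resize(im[220:270,215:290],None,fx=8,fy=8,interpolation=cv2.INTER_CUBIC))
E
```

```text
time: 24.7
position: [0.5708, 0.2361, 0.1331]
tool_rot: [0.0, -0.707, 0.707, 0.0]
ft_force: [0.1, -0.2, -0.5]
grip_width: 0.0417
t 24.8 F [-0.22  0.46 -0.53] P [0.571  0.2361 0.1333] w 0.042
time: 25.18
position: [0.5706, 0.236, 0.1248]
tool_rot: [0.001, -0.707, 0.707, 0.0]
ft_force: [0.5, -0.3, 0.3]
grip_width: 0.0418
t 25.275 F [ 0.27  0.09 -0.65] P [0.5709 0.2361 0.1252] w 0.0421
```

View pics/w28.png

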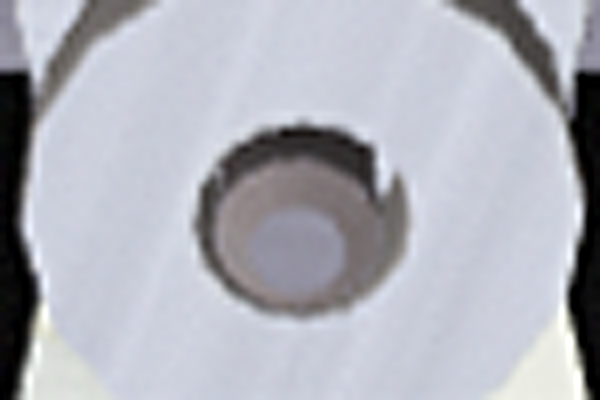

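```bash
python3 -m crank '[[0,0.014,0,0,0,0,-1],[0,0.028,0,0,0,0,-1],[0,0.04,0,0,0,0,-1],[0,0.044,0,0,0,0,-1],[0,0.044,0,0,0,0,-1]]'
python3 -c "from h import *;favg(3)"
python3 -m crank '[[0,0.003,0,0,0,0,-1],[0,0.003,0,0,0,0,-1]]'
python3 -c "from h import *;favg(2)"
python3 -m crank '[[0,0.002,0,0,0,0,-1],[0,0.002,0,0,0,0,-1]]'
python3 -c "from h import *;favg(3)"
```

```text
time: 25.95
position: [0.571, 0.2361, 0.1032]
tool_rot: [0.0, -0.707, 0.707, -0.0]
ft_force: [0.0, 0.1, 0.4]
grip_width: 0.042
t 26.1 F [ 0.03  0.11 -0.24] P [0.5712 0.2362 0.1036] w 0.0413
time: 26.35
position: [0.571, 0.2361, 0.102]
tool_rot: [-0.0, 0.707, -0.707, 0.0]
ft_force: [0.1, 0.7, -0.9]
grip_width: 0.0419
t 26.45 F [-0.47  0.43 -0.92] P [0.571  0.2361 0.102 ] w 0.0419
time: 26.7
position: [0.571, 0.2361, 0.1009]
tool_rot: [0.0, -0.707, 0.707, -0.0]
ft_force: [-0.1, -0.3, -0.1]
grip_width: 0.0417
t 26.85 F [ 0.23 -0.14 -0.67] P [0.571  0.2361 0.1009] w 0.0419
```

```bash
python3 -m crank '[[0,0.002,0,0,0,0,-1],[0,0.002,0,0,0,0,-1]]'
python3 -c "from h import *;favg(3)"
python3 -m crank '[[0,0.002,0,0,0,0,-1],[0,0.002,0,0,0,0,-1]]'
python3 -c "from h import *;favg(3)
cv2.imwrite('pics/w29.png',cv2.resize(vision.camera('wrist')[170:320,170:330],None,fx=4,fy=4,interpolation=cv2.INTER_CUBIC))"
```

```text
time: 27.1
position: [0.571, 0.2361, 0.0999]
tool_rot: [-0.0, 0.707, -0.707, 0.0]
ft_force: [0.5, 0.1, -0.1]
grip_width: 0.0416
t 27.25 F [ 0.4  -0.16  0.  ] P [0.571  0.2361 0.0999] w 0.0418
time: 27.5
position: [0.5711, 0.2362, 0.0993]
tool_rot: [-0.0, 0.707, -0.707, 0.0]
ft_force: [-1.3, 0.4, 2.9]
grip_width: 0.0419
t 27.65 F [-0.77 -0.09  2.4 ] P [0.5711 0.2361 0.0993] w 0.0417
```

View pics/w29.png

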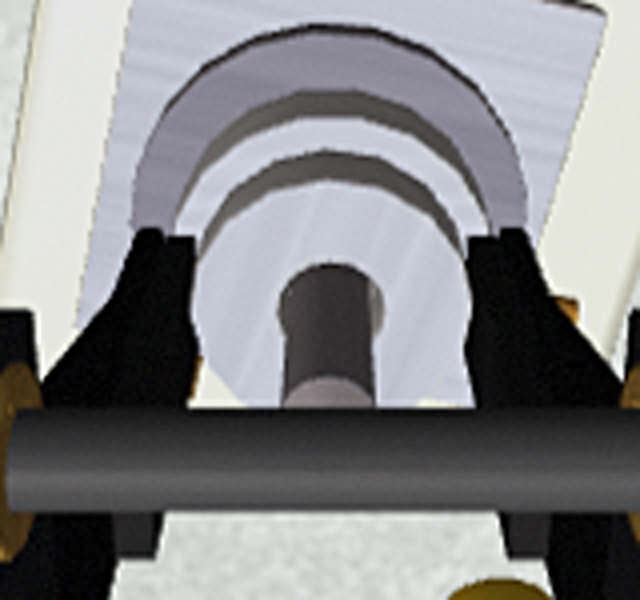

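```bash
python3 -m crank '[[0,0,0,0,0,0,-0.3],[0,0,0,0,0,0,0.1],[0,0,0,0,0,0,0.3],[0,0,0,0,0,0,0.3]]'
python3 -c "from h import *;favg(2)
cv2.imwrite('pics/w30.png',cv2.resize(vision.camera('wrist')[170:320,170:330],None,fx=4,fy=4,interpolation=cv2.INTER_CUBIC))"
```

```text
time: 28.2
position: [0.5709, 0.2361, 0.0986]
tool_rot: [0.0, -0.707, 0.707, 0.0]
ft_force: [1.0, 0.4, -0.3]
grip_width: 0.055
t 28.3 F [ 0.24 -0.24 -0.51] P [0.5708 0.2361 0.0986] w 0.0557
```

View pics/w30.png

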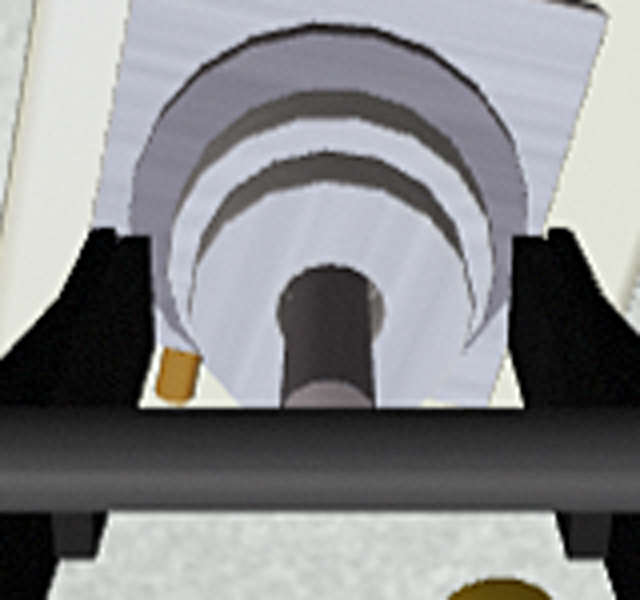

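```bash
python3 -m crank '[[0,-0.06,0,0,0,0,0.3],[0,-0.16,0,0,0,0,0.3],[0,-0.2,0,0,0,0,0.3],[0.06,-0.2,0.13,0,0,0,0.1],[0.11,-0.2,0.25,0,0,0,0.1],[0.16,-0.2,0.37,0,0,0,0.1],[0.222,-0.15,0.48,0,0,0,0.1],[0.222,-0.05,0.532,0,0,0,0.1],[0.222,0,0.532,0,0,0,0.1],[0.222,0,0.532,0,0,0,0.1]]'
python3 - <<'E'
from h import *
favg(4)
o=robot.get_obs();im=vision.camera('wrist');cv2.imwrite('pics/w31.png',im);print(o['position'])
for e in ring(im,253,195,180): p=onz('wrist',*e[0],.015,o);print(e,p,(p-o['position'])*1000)
cv2.imwrite('pics/s31.png',cv2.resize(vision.camera('scene')[270:350,280:360],None,fx=7,fy=7,interpolation=cv2.INTER_CUBIC))
E
```

```text
time: 29.6
position: [0.4583, -0.0301, 0.0973]
tool_rot: [-0.001, 0.708, -0.706, -0.002]
ft_force: [-0.3, 0.6, 0.6]
grip_width: 0.0482
t 29.8 F [0.21 0.46 0.23] P [ 0.4607 -0.0298  0.0995] w 0.0479
[ 0.46137715 -0.02964605  0.10017601]
((252.76766967773438, 193.78639221191406), (29.05080223083496, 30.98333168029785), 96.04852294921875) [ 0.4597967  -0.02994688  0.015     ] [ -1.580451    -0.30083147 -85.17600579]
((252.75550842285156, 194.1083221435547), (15.897823333740234, 16.968460083007812), 73.78398132324219) [ 0.45947006 -0.02993551  0.015     ] [ -1.90708988  -0.28945906 -85.17600579]
```

View pics/w31.png

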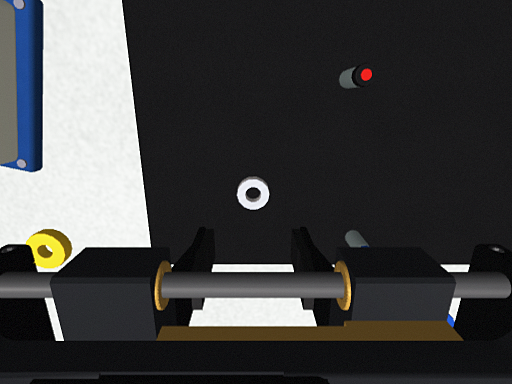

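View pics/s31.png

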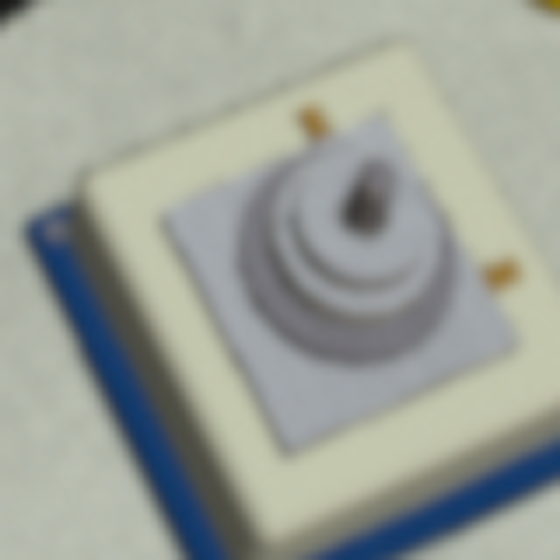

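```bash
python3 -m crank '[[0.005,0.08,0,0,0,0,0.1],[0.005,0.16,0,0,0,0,0.1],[0.005,0.2,0,0,0,0,0.1],[0.005,0.215,0,0,0,0,0.1],[0.005,0.226,0,0,0,0,0.1],[0.005,0.226,0,0,0,0,0.1],[0.005,0.226,0,0,0,0,0.1]]' 12
python3 - <<'E'
from h import *
favg(2)
im=vision.camera('wrist');cv2.imwrite('pics/w32.png',cv2.resize(im[170:330,140:370],None,fx=3.4,fy=3.4,interpolation=cv2.INTER_CUBIC))
E
```

```text
time: 30.78
position: [0.4582, -0.03, -0.0134]
tool_rot: [-0.0, -0.707, 0.707, -0.001]
ft_force: [-0.8, -0.1, 0.8]
grip_width: 0.048
t 30.875 F [ 0.21  0.03 -0.21] P [ 0.4581 -0.03   -0.0134] w 0.0477
```

View pics/w32.png

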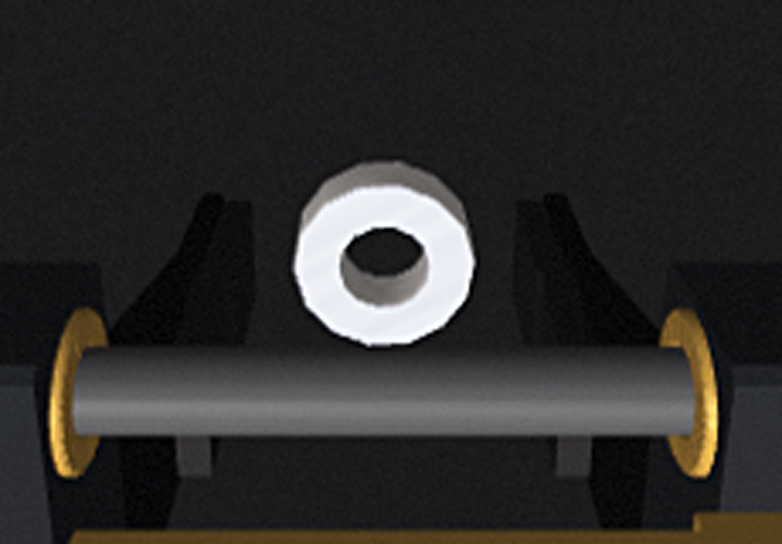

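```bash
python3 -m crank '[[0,0,0,0,0,0,-1],[0,0,0,0,0,0,-1],[0,0,0,0,0,0,-1],[0,0,0,0,0,0,-1],[0,-0.02,0,0,0,0,-1],[0,-0.02,0,0,0,0,-1]]' 15
python3 - <<'E'
from h import *
favg(3)
im=vision.camera('wrist');cv2.imwrite('pics/w33.png',cv2.resize(im[170:330,140:370],None,fx=3.4,fy=3.4,interpolation=cv2.INTER_CUBIC))
E
```

```text
time: 31.68
position: [0.4581, -0.03, -0.0033]
tool_rot: [-0.0, -0.707, 0.707, -0.001]
ft_force: [-1.0, -0.2, -0.6]
grip_width: 0.0322
t 31.825 F [-0.04 -0.16 -0.27] P [ 0.4579 -0.03   -0.0037] w 0.0318
```

View pics/w33.png

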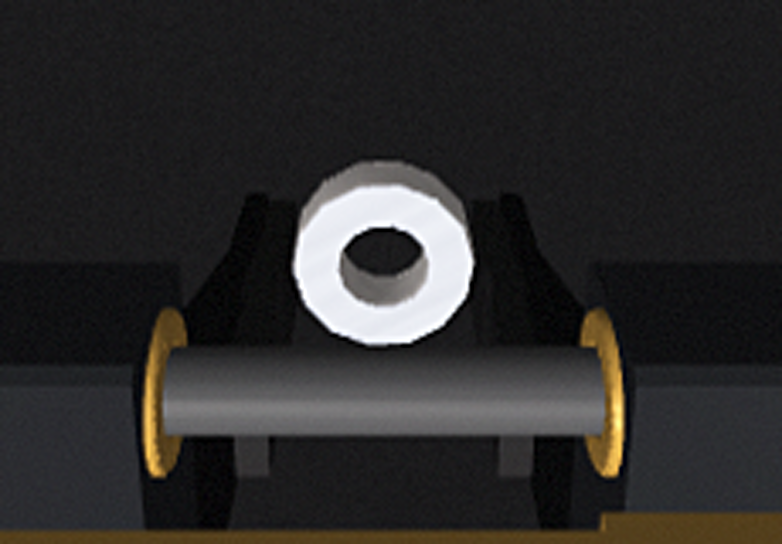

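```bash
python3 -m crank '[[0,-0.1,0,0,0,0,-1],[0,-0.22,0,0,0,0,-1],[0,-0.34,0,0,0,0,-1],[-0.045,-0.397,-0.1,0,0,0,-1],[-0.09,-0.397,-0.2,0,0,0,-1],[-0.135,-0.397,-0.31,0,0,0,-1],[-0.18,-0.397,-0.42,0,0,0,-1],[-0.228,-0.397,-0.532,0,0,0,-1],[-0.228,-0.397,-0.532,0,0,0,-1],[-0.228,-0.397,-0.532,0,0,0,-1]]' 15
python3 - <<'E'
from h import *
favg(5)
E
python3 -m crank '[[0,0.03,0,0,0,0,-1],[0,0.06,0,0,0,0,-1],[0,0.08,0,0,0,0,-1],[0,0.09,0,0,0,0,-1],[0,0.09,0,0,0,0,-1]]'
python3 - <<'E'
from h import *
favg(3)
im=vision.camera('wrist');cv2.imwrite('pics/w34.png',cv2.resize(im[120:340,140:370],None,fx=3.4,fy=3.4/1.3,interpolation=cv2.INTER_CUBIC))
E
```

```text
time: 33.12
position: [0.5703, 0.2357, 0.1936]
tool_rot: [0.001, -0.707, 0.708, 0.0]
ft_force: [0.2, -1.1, 0.4]
grip_width: 0.0315
t 33.375 F [-0.05 -0.15 -0.57] P [0.5708 0.2348 0.1942] w 0.0317
time: 34.0
position: [0.5713, 0.2362, 0.1488]
tool_rot: [0.001, -0.707, 0.707, 0.0]
ft_force: [0.4, -0.3, -0.3]
grip_width: 0.0321
t 34.15 F [-0.38 -0.02 -0.04] P [0.5718 0.2363 0.1497] w 0.0317
```

View pics/w34.png

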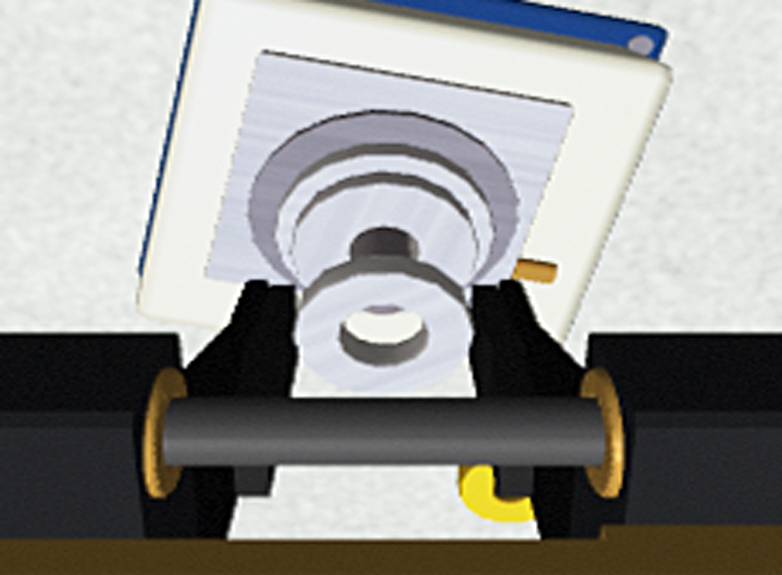

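```bash
python3 -m crank '[[0,0.009,0,0,0,0,-1],[0,0.018,0,0,0,0,-1],[0,0.018,0,0,0,0,-1]]'
python3 - <<'E'
from h import *
favg(2)
im=vision.camera('wrist');cv2.imwrite('pics/w35.png',cv2.resize(im[220:270,215:290],None,fx=8,fy=8,interpolation=cv2.INTER_CUBIC))
E
python3 -m crank '[[0,0.003,0,0,0,0,-1],[0,0.006,0,0,0,0,-1],[0,0.006,0,0,0,0,-1]]'
python3 - <<'E'
from h import *
favg(2)
im=vision.camera('wrist');cv2.imwrite('pics/w36.png',cv2.resize(im[220:270,215:290],None,fx=8,fy=8,interpolation=cv2.INTER_CUBIC))
E
```

```text
time: 34.58
position: [0.5712, 0.236, 0.1399]
tool_rot: [0.0, -0.707, 0.707, 0.0]
ft_force: [0.2, -0.1, 0.0]
grip_width: 0.0317
t 34.675 F [ 0.17 -0.55 -0.03] P [0.5714 0.2361 0.1402] w 0.0319
time: 35.1
position: [0.5714, 0.2361, 0.1373]
tool_rot: [0.0, -0.707, 0.707, 0.0]
ft_force: [-0.3, -0.8, -0.7]
grip_width: 0.0322
t 35.2 F [ 0.06  0.15 -0.4 ] P [0.5715 0.2361 0.1374] w 0.0317
```

View pics/w36.png

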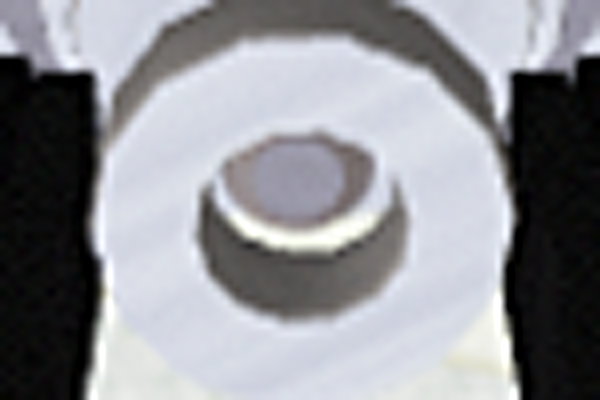

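```bash
python3 -m crank '[[-0.001,0.004,0,0,0,0,-1],[-0.001,0.008,0,0,0,0,-1],[-0.001,0.008,0,0,0,0,-1]]'
python3 -c "from h import *;favg(2)"
python3 -m crank '[[0,0.008,0,0,0,0,-1],[0,0.014,0,0,0,0,-1],[0,0.014,0,0,0,0,-1]]'
python3 - <<'E'
from h import *
favg(2)
im=vision.camera('wrist');cv2.imwrite('pics/w37.png',cv2.resize(im[220:270,215:290],None,fx=8,fy=8,interpolation=cv2.INTER_CUBIC))
E
```

```text
time: 35.62
position: [0.5718, 0.2361, 0.1332]
tool_rot: [0.0, -0.707, 0.707, 0.0]
ft_force: [0.2, 0.5, -0.7]
grip_width: 0.0319
t 35.725 F [-0.17  0.07 -0.7 ] P [0.572  0.2361 0.1333] w 0.0314
time: 36.1
position: [0.5717, 0.2361, 0.126]
tool_rot: [0.0, -0.707, 0.707, 0.0]
ft_force: [-0.0, -0.7, 0.5]
grip_width: 0.0319
t 36.2 F [ 0.15  0.46 -0.01] P [0.572  0.2361 0.1263] w 0.0317
```

View pics/w37.png

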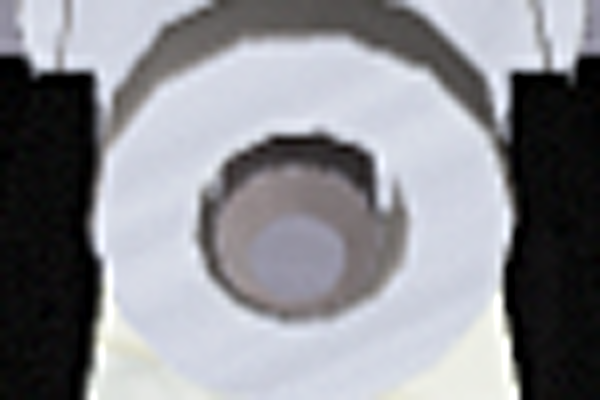

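The spindle is through the small spacer's bore, with the tip at crop (297,255) and no force. I expect home at z ≈ 0.1136 on the robot's reading.

```bash
python3 -m crank '[[0,0.008,0,0,0,0,-1],[0,0.016,0,0,0,0,-1],[0,0.02,0,0,0,0,-1],[0,0.02,0,0,0,0,-1]]'
python3 -c "from h import *;favg(3)"
python3 -m crank '[[0,0.002,0,0,0,0,-1],[0,0.002,0,0,0,0,-1]]'
python3 -c "from h import *;favg(2)"
python3 -m crank '[[0,0.002,0,0,0,0,-1],[0,0.002,0,0,0,0,-1]]'
python3 -c "from h import *;favg(2)"
```

```text
time: 36.75
position: [0.5718, 0.2361, 0.1161]
tool_rot: [0.0, -0.707, 0.707, 0.0]
ft_force: [0.1, 1.4, -0.5]
grip_width: 0.0317
t 36.9 F [-0.16 -0.11 -0.2 ] P [0.5721 0.2361 0.1164] w 0.0316
time: 37.15
position: [0.572, 0.2361, 0.1154]
tool_rot: [0.0, -0.707, 0.707, -0.0]
ft_force: [0.1, 0.7, -0.6]
grip_width: 0.0321
t 37.25 F [ 0.77 -0.02 -0.52] P [0.5721 0.2361 0.1155] w 0.0317
time: 37.5
position: [0.572, 0.2361, 0.1143]
tool_rot: [0.0, -0.707, 0.707, -0.0]
ft_force: [-0.2, -0.2, -0.1]
grip_width: 0.032
t 37.6 F [-0.36  0.2  -0.21] P [0.572  0.2361 0.1144] w 0.0318
```

```bash
python3 -m crank '[[0,0.002,0,0,0,0,-1],[0,0.002,0,0,0,0,-1]]'
python3 -c "from h import *;favg(3)"
python3 -m crank '[[0,0.001,0,0,0,0,-1],[0,0.001,0,0,0,0,-1]]'
python3 -c "from h import *;favg(3)
cv2.imwrite('pics/w38.png',cv2.resize(vision.camera('wrist')[170:320,170:330],None,fx=4,fy=4,interpolation=cv2.INTER_CUBIC))"
```

```text
time: 37.85
position: [0.572, 0.2361, 0.1133]
tool_rot: [0.0, -0.707, 0.707, -0.0]
ft_force: [-0.8, 1.0, -0.6]
grip_width: 0.0318
t 38.0 F [ 0.18 -0.18 -0.38] P [0.572  0.2361 0.1134] w 0.0315
time: 38.25
position: [0.5721, 0.2362, 0.1131]
tool_rot: [-0.0, 0.707, -0.707, 0.0]
ft_force: [1.0, -0.3, 1.8]
grip_width: 0.0315
t 38.4 F [-0.03 -0.15  0.59] P [0.5721 0.2362 0.1131] w 0.032
```

View pics/w38.png

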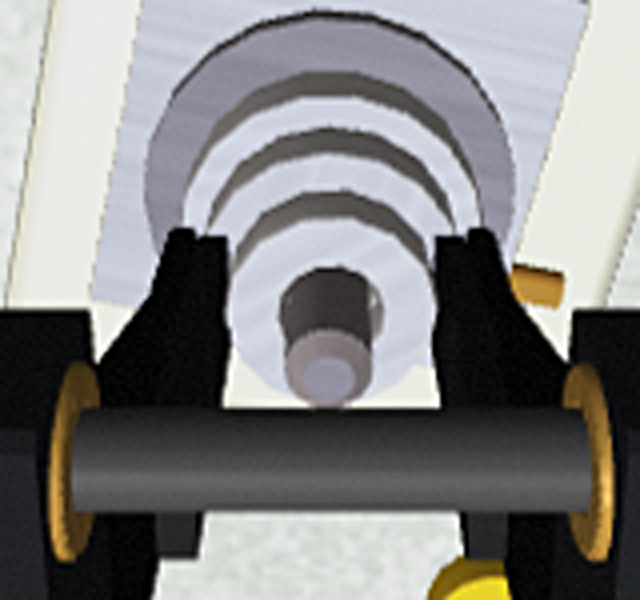

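Contact is just starting, so I'll go 0.5 mm further to confirm it before releasing.

```bash
python3 -m crank '[[0,0.001,0,0,0,0,-1],[0,0.001,0,0,0,0,-1]]'
python3 -c "from h import *;favg(3)"
```

```text
time: 38.7
position: [0.5722, 0.2362, 0.1127]
tool_rot: [-0.0, 0.707, -0.707, 0.0]
ft_force: [-0.3, -0.1, 2.9]
grip_width: 0.0318
t 38.85 F [0.28 0.05 2.49] P [0.5721 0.2362 0.1127] w 0.0317
```

```bash
python3 -m crank '[[0,0,0,0,0,0,-0.5],[0,0,0,0,0,0,-0.1],[0,0,0,0,0,0,0.1],[0,0,0,0,0,0,0.1],[0,-0.04,0,0,0,0,0.1],[0,-0.12,0,0,0,0,0.1],[0,-0.2,0,0,0,0,0.1],[0.1,-0.3,0,0,0,0,0.1],[0.2,-0.3,0,0,0,0,0.1],[0.2,-0.3,0,0,0,0,0.1]]'
python3 - <<'E'
from h import *
favg(3)
cv2.imwrite('pics/w40.png',vision.camera('wrist'))
s=vision.camera('scene');t=vision.camera('top')
cv2.imwrite('pics/s40.png',s);cv2.imwrite('pics/t40.png',t)
cv2.imwrite('pics/s40c.png',cv2.resize(s[270:350,280:360],None,fx=7,fy=7,interpolation=cv2.INTER_CUBIC))
E
```

```text
time: 40.1
position: [0.4669, 0.2359, 0.2625]
tool_rot: [0.002, -0.707, 0.707, 0.001]
ft_force: [-0.2, -0.5, -0.1]
grip_width: 0.0481
t 40.25 F [0.64 0.26 0.27] P [0.4716 0.2362 0.2626] w 0.0475
```

View pics/w40.png

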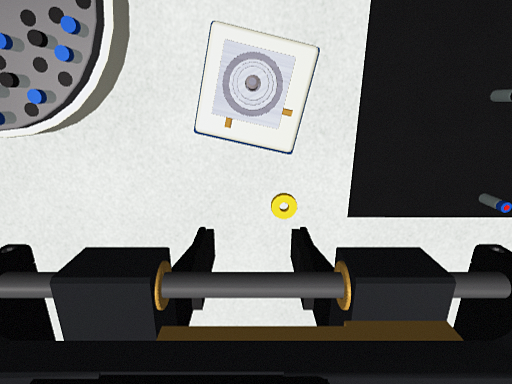

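View pics/s40c.png

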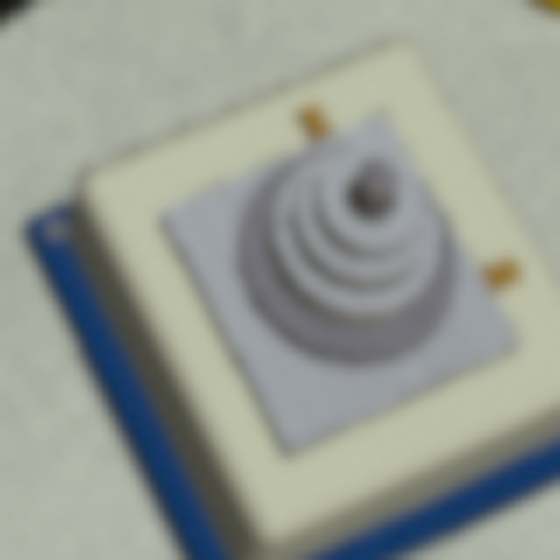

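View pics/t40.png

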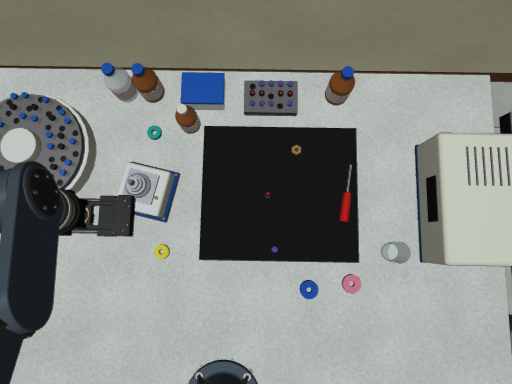

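View pics/s40.png

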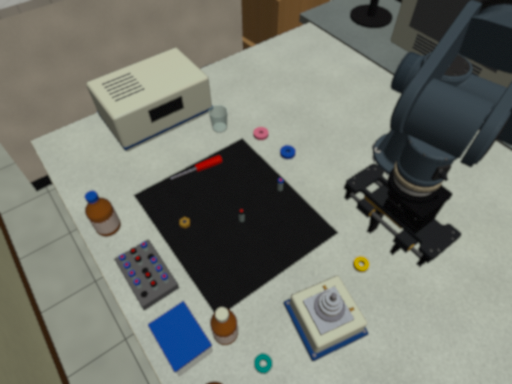

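The spacers are stacked in size order on the spindle at about wrist pixel (252,83), every bystander is where it was, and the arm is clear. I'm handing in.

```bash
python3 -c "
from rig import robot
print(robot.get_obs()['joint_velocities'].round(3));print(robot.hand_in())"
```

```text
[-0.     0.002  0.003 -0.     0.002 -0.002]
the job is handed in; nothing more can be done
None
```

All three spacers are threaded on the spindle, large, then medium, then small. I guided each down in the grip until I felt contact and released it in place. The job was handed in at about 40 s, and no verdict was reported.

**Home heights:** each spacer made contact within about 1 mm of the height its own pick-up predicted. Upward force at the wrist (average) just before backing off or releasing was 4.9 N for the large, 2.4 N for the medium and 2.5 N for the small. I estimate the spindle was pressed less than about 1.5 mm at most.

**Final views:** the wrist, scene and top pictures show three concentric rings in size order, with the gripper clear. The vials, nut, driver, bottle, beaker and look-alike rings look unmoved.

**What disagreed:**
- **Fingertip reach:** the stated reach did not match what I saw. At a reported TCP height of 23 mm the fingers closed in the air above the large ring, and they sit roughly 30 mm higher relative to the reported TCP than described. I reopened, went lower by sight and force, and from then on worked from heights relative to each grasp.
- **Position and camera readings:** TCP readings wandered by 1 to 2 mm right after long moves. Camera estimates of a ring's x drifted by a few mm at close range. I corrected for both using the wrist view before each insertion.

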